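# Lay a wall enclosure on its back and open it

### The job

Get the grey wall enclosure ready for wiring: take the jar of screws out of the space behind it and stand it somewhere clear on the bench, then tip the enclosure over backwards so that it lies flat on its back, door up, without hitting the jar. Then swing the turn button from behind the bolt's knob, draw the bolt, and swing the door up until it stands open, square to the box or a little farther. Leave the other things on the bench where they are.

Things in the scene. Friction and masses are not known exactly. Their poses are not given: they have to be found in the camera images.
- enclosure: light grey loose sheet-metal box, 0.8 kg, 90 mm deep (x), 200 wide (y), 280 tall (z), standing; origin: centre of its foot; x points out of its back, z to its top. Balance point mid-height: tips over the back lower edge once leant 18 deg. Front face (x = -45 mm) bare above z = 215 mm. Laid on its back it covers the 280 mm behind its foot; its x then points down and its front is up, 90 mm high
- keeper (a joint): angle of the dark turn button on the door (rad): up to 0.1 = it points at the bolt's finger knob (along the enclosure's +y) and props it; grows as its free end swings towards the enclosure's top, stop at 1.75; bolt free from about 0.6. Bar 55 mm long, 16 wide, up to 9 mm off the face, thumb tab 35 mm from the pivot. About 1 N at the tab; stays where it is left
- keeper_pivot (a point): point on the turn button's pivot axis, 11 mm off the door face, at y = -50, z = 95 mm of the enclosure while the door is shut
- keeper_tab (a point): top of the turn button's thumb tab, 28 mm off the door face; the tab is 14 mm long along the bar, 6 mm thick across it, and stands from 6 to 28 mm off the face. Its y axis runs along the bar from pivot to free end
- bolt (a joint): travel of the slide bolt on the door (m): up to 0.002 = shot into its keep on the frame strip, door held shut; grows as it is drawn along the enclosure's -y, stop at 0.028; clear of the frame from 0.020. About 1.2 N, stays where it is left; the turn button stops it after 3 mm
- bolt_knob (a point): top of the bolt's round finger knob, 30 mm off the door face. The knob is 14 mm across and stands up straight from the rod; while shot it is at y = +15 mm, z = 95 mm of the enclosure. The bolt's barrel, 13 mm high, 18 mm wide, begins 8 mm from the knob's side, towards the free edge
- door (a joint): angle of the door in the front face (rad): 0 shut flush, 1.57 square to the face, stop at 1.95. Door 141 mm wide, 246 tall, from y = -83 (hinged side) to +58 mm (free edge), z = 17 to 263 mm of the enclosure; beside it a 40 mm frame strip to y = +100. Stiff hinge: about 2 N at the knob, stays where it is left
- door_knob (a point): centre of the black ball knob on the door: ball 26 mm across, its centre 27 mm off the door face on a 14 mm stem; at y = +28 mm, z = 195 mm of the enclosure while shut, 30 mm in from the door's free edge, 111 mm from the hinge axis
- door_hinge (a point): point on the door's hinge axis, in the plane of the door face, level with the ball knob (z = 195 mm); the axis runs along the enclosure's z
- tall_carton: a tall brown carton, 60 x 60 mm and 300 mm tall, loose, to be left alone; stands 100 to 130 mm in front of the enclosure's door, before its left or its right half. Origin: centre of its underside, z up
- spray_can: a plain metal can, 60 mm across and 150 mm tall, loose, to be left alone; stands in front of the enclosure's door, before the other half. Origin: centre of its underside, z up
- brown_carton: a small brown carton, 90 x 70 mm and 60 mm high, loose, to be left alone; on the side of the enclosure's +y flank, beside the strip where it will lie. Origin: centre of its underside, z up
- white_carton: a small white carton, 80 x 60 mm and 55 mm high, loose, to be left alone; on the side of the enclosure's -y flank, beside that strip. Origin: centre of its underside, z up
- tape_roll: a roll of brown packing tape lying flat, 100 mm across and 48 mm high, loose, to be left alone; beyond the far end of that strip, 25 to 80 mm past where the enclosure's top end will come to lie. Origin: centre of its underside, z up
- screwdriver: a screwdriver with a black handle lying along its own x axis, about 200 mm long; origin under its middle, loose, to be left alone; on the left of the bench
- screw_jar: clear closed jar of screws with a white lid, 52 mm across, 85 mm tall, straight-sided, 0.2 kg, standing on the bench behind the enclosure, 100 to 220 mm from its back, where the enclosure will lie. Origin: centre of its underside, z up
- reel: a black plastic reel standing on its flange, 72 mm across and 52 mm high, loose, to be left alone; on the left of the bench. Origin: centre of its underside, z up
Mind the look-alikes: they are no part of the job. Leave any blue or turquoise look-alike of the screw_jar alone.

How it is judged:
On the way, in this order (a step that is already met when the one before it is completed fails the run):
1. the enclosure lies flat on its back on the bench (angle between enclosure's own x axis and vertical above 3 rad and height (world z) of enclosure between 0.035 and 0.06 m), for 0.3 s.
2. the turn button is swung well clear of the bolt's knob (value of joint keeper above 1 rad), for 0.1 s.
3. the bolt is drawn (value of joint bolt above 0.02 m), for 0.1 s.
4. the door stands open (value of joint door above 1.45 rad), for 0.2 s.
At the end, for the whole second after the job is handed in: The enclosure lies at rest flat on its back (within 8 degrees), turn button over 1.0 rad, bolt drawn over 20 mm, door open at 1.45 rad or more and staying there; the jar stands upright on the bench, not hit; no other thing pushed over 30 mm or knocked over (all of step 1 and value of joint keeper above 1 rad and value of joint bolt above 0.02 m and value of joint door above 1.45 rad and linear speed of each of enclosure, screw_jar below 0.02 m/s and angular speed of enclosure below 0.1 rad/s and angle between screw_jar's own z axis and vertical below 0.1 rad and height (world z) of screw_jar below 0.006 m); the robot touches nothing.
It fails at once if the enclosure falls on its door (angle between enclosure's own x axis and vertical below 0.9 rad).
It fails at once if a thing that is to be left alone is pushed more than 30 mm or knocked over (distance of any of tall_carton, spray_can, brown_carton, white_carton, tape_roll, screwdriver, reel from where it was at the start of the episode above 0.03 m or angle between any of tall_carton, spray_can, brown_carton, white_carton, tape_roll, reel's own z axis and vertical above 0.35 rad).
It fails at once if the jar is knocked over, or hit by the enclosure (angle between screw_jar's own z axis and vertical above 1.2 rad or contact force between screw_jar and enclosure above 1 N).
It also fails if it takes over 72 s, if anything falls off the work surface, if the arm or the gripper's body presses on something with over 40 N, if the wrist force passes 120 N, or if a joint passes its speed limit or range.

### The arm

A 6-joint arm with a two-finger parallel gripper is mounted at the origin on the work surface. World frame = base frame: x ahead of the robot, y to its left, z up, the work surface at z = 0. Lengths are in m, angles in rad, forces in N, time in s.
With the tool pointing down it reaches from about 0.4 to 0.825 m from the base axis. Payload 7 kg.
Tool frame: the origin (TCP) lies midway between the tips of the shut fingers; the grasp point (between the pads) lies 19 mm behind it; z points along the fingers, y is the direction in which the jaws open and shut (so a half turn about z gives the same grasp; the last joint's range is limited). The gripper opens to 85 mm and grips with 20 to 120 N. Pads are 22 mm wide; open, the fingers measure 114 mm over their backs; the gripper's body (76 mm by 85 mm) begins 54 mm behind the grasp point. The pads swing forward as they close: fully open they stand 13 mm farther back than shut.
Start: joints at [-0.937, 0.359, 0.012, 0, -1.224, -0.288], TCP at [0.229, -0.635, 0.231] pointing down, gripper open.
Joint ranges: [-3.07, 3.07], [-1.43, 2.12], [-1.02, 1.25], [-3.03, 1.67], [-3.05, -0], [-3.03, 3.03]. Speed limits (rad/s): [2.39, 2.39, 3.01, 3.14, 3.14, 3.14].

### API

Orientations are given as a unit quaternion [x, y, z, w].
In Python, from workcell import robot gives the robot as it stands.
- The arm moves only by the shell command python3 -m pendant 'ROWS'. ROWS is JSON, a list of rows, each a list of 5 numbers: the shift along the tool's x, y, z in m, then the turn about the tool's z in degrees, then the opening, from 0 (shut) to 1 (fully open). In form: [[dx, dy, dz, yaw, fingers], ...]. A call has 1 to 10 rows; each row is the pose to reach, as a shift and turn from the pose measured when the call began, along the tool's axes at that moment; what a row does not reach only later rows make up. A row lasts 1/8 s, in which the tool goes at most 62.5 mm and 10.7 degrees, less where a joint would pass 70% of its speed; a pose out of reach is approached as far as the arm can. A call with a gripper value outside its range is refused whole. The fingers move at their own pace and stop on an object; the grip force is fixed at half the most. Time passes only in rows, so rows that repeat a pose let the fingers close. It gives the time, the measured TCP pose, the force and the opening at its end, in the units of the state.
- robot.sense(): the state, without advancing time (a new reading comes with each control period).
- robot.get_image(name): name is "scene" or "top"; returns a dict with "color" (384x512x3 uint8, red, green, blue), "depth" (384x512 float32, m along the optical axis (not along the pixel's ray), 0 where there is no reading), "fx", "fy", "cx", "cy" (pixels), "R" (3x3) and "t" (3): a world point X has camera coordinates R X + t. Camera axes: x right, y down, z forward; pixel columns grow to the right and rows downward; lengths in m; the calibration is good to about 2 mm. A picture is of the moment at which its call begins.
- robot.sign_off(): hands the job in, once; it reports no verdict.
The state is a dict: "time_s": time; "joint_positions": joint angles; "joint_velocities": joint speeds; "joint_efforts": joint torques, N m; "position": TCP position; "tcp_rot": TCP orientation; "ft_force": force on the tool from outside, world axes, zero at the start; "wrist_torque": the same for the moment, N m; "finger_gap": opening from 0.0 (shut) to 1.0 (fully open).
Only numpy, scipy, OpenCV 4.12 (cv2) and the standard library are available. Lean on these libraries where they do the work, as an engineer would, in place of code of your own. Each camera call takes 0.05 s, during which the arm holds its last target.

## Working session

There is one attempt and no reset: what is moved stays moved. The work goes in short steps, Python scripts to look and compute and a shell command to move; the robot and the scene stay as the last step left them, time stands still between calls to the robot, and variables do not carry over. Pictures are saved under pics/ and viewed, and the job is handed in when it is done.

```bash
ls; mkdir -p pics
cat > h.py <<'E'
import numpy as np, cv2
from workcell import robot
def snap(name,tag):
    im=robot.get_image(name); np.savez('%s.npz'%tag,**im)
    cv2.imwrite('pics/%s.png'%tag,im['color'][:,:,::-1]); return im
def world(im,u,v,d=None):
    u=np.asarray(u,float);v=np.asarray(v,float)
    if d is None: d=im['depth'][v.astype(int),u.astype(int)]
    p=np.stack([(u-im['cx'])/im['fx']*d,(v-im['cy'])/im['fy']*d,d],-1)
    return (p-im['t'])@im['R']
def cloud(im):
    v,u=np.mgrid[0:384,0:512]; return world(im,u,v)
E
python3 - <<'E'
from h import *
for n in ['scene','top']:
    im=snap(n,n+'0'); print(n,im['fx'],im['R'],im['t'], -im['R'].T@im['t'])
print(robot.sense())
E
```

```text
pics
scene 469.4533552088306 [[-0.04193379  0.99905077  0.01179437]
 [ 0.79948546  0.0406325  -0.59930961]
 [-0.59921996 -0.01570189 -0.80043044]] [-0.01423925 -0.35544633  1.96493775] [1.46100699 0.05952166 1.35994153]
top 402.7612328528431 [[-0.02124073 -0.99972354  0.01008328]
 [-0.99526126  0.02018655 -0.09511845]
 [ 0.0948886  -0.01205588 -0.99541489]] [0.05362215 0.53021625 1.25057931] [0.41017694 0.05798092 1.29473793]
{'time_s': 0.1, 'joint_positions': array([-9.36907740e-01,  3.59315268e-01,  1.11656957e-02, -2.81907581e-04,
       -1.22412251e+00, -2.88108028e-01]), 'joint_velocities': array([ 0.00082283, -0.00096612,  0.00138254,  0.00034763,  0.00137034,
       -0.00058114]), 'joint_efforts': array([-2.04390984e-03, -5.84766841e+01,  2.94107544e+01,  6.95456743e+00,
       -3.18598148e-03,  6.78096939e-06]), 'position': array([ 0.22860512, -0.63465526,  0.2304688 ]), 'tcp_rot': array([-1.71982931e-01,  9.85099644e-01,  7.19806413e-04, -2.09541952e-04]), 'ft_force': array([-0.36393004, -0.34631266,  0.12980402]), 'wrist_torque': array([0.01455327, 0.05129058, 0.01083639]), 'finger_gap': 1.0018142252845437}
```

View pics/scene0.png

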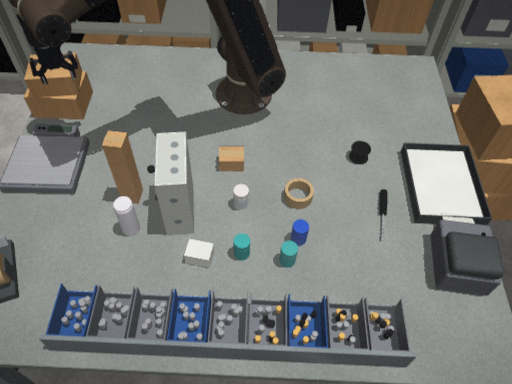

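View pics/top0.png

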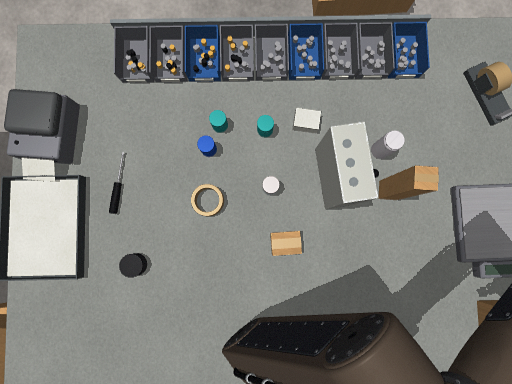

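The scene view shows the enclosure at (175,185) with its back to +y. The white-lidded jar is at (241,197), the brown carton at (232,158), the white carton at (199,253), the tape at (299,193), the tall carton at (123,165) and the can at (126,217). The turquoise and blue look-alikes are near (242,247), (289,254) and (300,232). Next I'll measure.

Run:
```python
from h import *
im=dict(np.load('top0.npz')); P=cloud(im); s=dict(np.load('scene0.npz')); Q=cloud(s)
def box(P,x0,x1,y0,y1,z0,z1):
    m=(P[...,0]>x0)&(P[...,0]<x1)&(P[...,1]>y0)&(P[...,1]<y1)&(P[...,2]>z0)&(P[...,2]<z1); return P[m]
print('table z',np.median(P[250:300,200:240,2]),np.median(Q[270:280,180:260,2]))
for n,(u,v) in dict(jar=(271,185),tape=(192,200),can=(395,140),tall=(428,178),white=(307,120),brown=(286,243),encl=(350,150),teal1=(265,125),teal2=(218,120),blue=(206,145),reel=(133,265),sd=(117,195)).items():
    p=world(im,u,v); print(n,p.round(3))
for nm,C in (('top',P),('scene',Q)):
    t=box(C,0.2,0.9,-0.5,0.3,0.272,0.29)
    t=t[t[:,1]>-0.4]
    r=cv2.minAreaRect(t[:,:2].astype(np.float32)); print(nm,len(t),r, cv2.boxPoints(r).round(3).tolist(), np.median(t[:,2]))
    for n,(x,y,h,rr) in dict(jar=(0,0,.085,.05)).items(): pass
```

```text
table z -0.0005789951481521702 -0.0006294141649013825
jar [0.55  0.014 0.088]
tape [0.513 0.26  0.042]
can [ 0.667 -0.347  0.148]
tall [ 0.535 -0.371  0.3  ]
white [ 0.758 -0.106  0.052]
brown [ 0.374 -0.029  0.059]
encl [ 0.614 -0.184  0.279]
teal1 [0.736 0.028 0.085]
teal2 [0.754 0.172 0.085]
blue [0.677 0.209 0.086]
reel [0.318 0.438 0.051]
sd [0.536 0.5   0.019]
top 2845 ((0.46892663836479187, -0.09617602825164795), (0.28935813903808594, 0.5174557566642761), 35.89320373535156) [[0.20000000298023224, 0.028999999165534973], [0.503000020980835, -0.39100000262260437], [0.7379999756813049, -0.22100000083446503], [0.4339999854564667, 0.1979999989271164]] 0.2793833129438444
scene 1754 ((0.4767025113105774, -0.10078415274620056), (0.2645280957221985, 0.5647600293159485), 40.728389739990234) [[0.19200000166893005, 0.027000000700354576], [0.5609999895095825, -0.4009999930858612], [0.7609999775886536, -0.2280000001192093], [0.3930000066757202, 0.20000000298023224]] 0.27946751482604393
```

Run:
```python
from h import *
im=dict(np.load('top0.npz')); P=cloud(im); s=dict(np.load('scene0.npz')); Q=cloud(s)
def box(P,x0,x1,y0,y1,z0,z1):
    m=(P[...,0]>x0)&(P[...,0]<x1)&(P[...,1]>y0)&(P[...,1]<y1)&(P[...,2]>z0)&(P[...,2]<z1); return P[m]
def fit(nm,*b):
    for k,C in (('top',P),('scene',Q)):
        t=box(C,*b)
        if len(t)<15: print(nm,k,len(t)); continue
        r=cv2.minAreaRect(t[:,:2].astype(np.float32)); print(nm,k,len(t),np.round(r[0],4),np.round(r[1],3),round(r[2],1), 'z',t[:,2].mean().round(4))
        if nm in('encl','tall'): print(cv2.boxPoints(r).round(4).tolist())
fit('encl',0.45,0.8,-0.32,0.0,0.273,0.287)
fit('tall',0.45,0.65,-0.45,-0.28,0.292,0.31)
fit('jar',0.5,0.6,-0.06,0.08,0.08,0.095)
fit('brown',0.3,0.45,-0.1,0.05,0.053,0.07)
fit('white',0.68,0.84,-0.2,0.0,0.047,0.065)
fit('tape',0.42,0.6,0.15,0.35,0.04,0.06)
fit('can',0.6,0.75,-0.42,-0.27,0.14,0.16)
fit('teal1',0.68,0.8,-0.03,0.09,0.078,0.095)
fit('blue',0.61,0.73,0.15,0.26,0.078,0.095)
# ball knob: dark points
for k,C,I in (('top',P,im),('scene',Q,s)):
    c=I['color'].astype(int).sum(2)
    m=(c<120)&(C[...,2]>0.15)&(C[...,2]<0.24)&(C[...,0]>.45)&(C[...,0]<.7)&(C[...,1]<-.15)&(C[...,1]>-.35)
    v,u=np.nonzero(m); print(k,m.sum(), C[m].mean(0) if m.any() else '', u.mean() if m.any() else 0,v.mean() if m.any() else 0)
```

```text
encl top 2751 [ 0.5832 -0.192 ] [0.2   0.092] 7.4 z 0.2794
[[0.4781999886035919, -0.15929999947547913], [0.49000000953674316, -0.25029999017715454], [0.6883000135421753, -0.22460000216960907], [0.6765000224113464, -0.13359999656677246]]
encl scene 1614 [ 0.5856 -0.1915] [0.205 0.09 ] 7.8 z 0.2794
[[0.4781000018119812, -0.16089999675750732], [0.490200012922287, -0.2498999983072281], [0.6930999755859375, -0.22210000455379486], [0.680899977684021, -0.1331000030040741]]
tall top 602 [ 0.536  -0.3663] [0.062 0.06 ] 84.7 z 0.2992
[[0.5031999945640564, -0.3944999873638153], [0.5630000233650208, -0.4000000059604645], [0.5687000155448914, -0.33799999952316284], [0.5090000033378601, -0.33250001072883606]]
tall scene 342 [ 0.5383 -0.365 ] [0.063 0.063] 84.1 z 0.2992
[[0.5038999915122986, -0.39320001006126404], [0.5662999749183655, -0.39969998598098755], [0.5727999806404114, -0.3366999924182892], [0.5103999972343445, -0.3303000032901764]]
jar top 221 [0.552  0.0154] [0.05 0.05] 62.7 z 0.0845
jar scene 154 [0.5587 0.0149] [0.049 0.053] 70.8 z 0.0848
brown top 679 [ 0.3743 -0.0283] [0.07  0.091] 2.8 z 0.0594
brown scene 385 [ 0.3784 -0.0271] [0.076 0.087] 3.7 z 0.0593
white top 480 [ 0.7638 -0.1059] [0.08  0.061] 80.5 z 0.0543
white scene 505 [ 0.7432 -0.1346] [0.174 0.089] 50.5 z 0.0544
tape top 351 [0.5136 0.2139] [0.097 0.097] 89.8 z 0.0472
tape scene 283 [0.5177 0.2146] [0.1   0.099] 10.8 z 0.0466
can top 303 [ 0.6664 -0.3454] [0.055 0.056] 2.1 z 0.1489
can scene 241 [ 0.6711 -0.3448] [0.055 0.056] 66.1 z 0.1485
teal1 top 224 [0.7436 0.0272] [0.049 0.051] 54.9 z 0.0843
teal1 scene 206 [0.7465 0.0274] [0.052 0.05 ] 36.8 z 0.0843
blue top 224 [0.6807 0.2113] [0.05 0.05] 43.4 z 0.084
blue scene 195 [0.6859 0.2116] [0.051 0.052] 37.1 z 0.0844
top 27 [ 0.56509678 -0.26973917  0.20475142] 375.81481481481484 172.4814814814815
scene 17 [ 0.57289683 -0.26363261  0.20286336] 150.7058823529412 169.47058823529412
```

```bash
cat >> h.py <<'E'
from scipy.spatial.transform import Rotation as Ro
def to(*targets):
    """world targets (x,y,z[,jaw angle deg]) -> tool shifts mm, yaw"""
    s=robot.sense(); R=Ro.from_quat(s['tcp_rot']).as_matrix(); p=s['position']
    ja=np.degrees(np.arctan2(R[1,1],R[0,1]))
    print('t',s['time_s'],'p',p.round(4),'jaw',round(ja,1),'gap',round(s['finger_gap'],3),'F',s['ft_force'].round(1),'tilt',R[:,2].round(3))
    for t in targets:
        d=R.T@(np.array(t[:3])-p); y=0
        if len(t)>3: y=-((t[3]-ja+90)%180-90)
        print(t,'->',(d).round(4).tolist(),round(y,1))
E
python3 - <<'E'
from h import *
to((0.229,-0.635,0.40,97.5),(0.40,-0.30,0.42,97.5),(0.555,0.015,0.42,97.5),(0.555,0.015,0.12,97.5),(0.555,0.015,0.035,97.5))
E
```

```text
t 0.1 p [ 0.2286 -0.6347  0.2305] jaw 109.8 gap 1.002 F [-0.4 -0.3  0.1] tilt [-0.001  0.001 -1.   ]
(0.229, -0.635, 0.4, 97.5) -> [-0.0002, -0.0002, -0.1695] 12.3
(0.4, -0.3, 0.42, 97.5) -> [-0.2746, 0.2571, -0.1892] 12.3
(0.555, 0.015, 0.42, 97.5) -> [-0.5272, 0.5009, -0.1889] 12.3
(0.555, 0.015, 0.12, 97.5) -> [-0.5272, 0.5005, 0.1111] 12.3
(0.555, 0.015, 0.035, 97.5) -> [-0.5272, 0.5003, 0.1961] 12.3
```

```bash
python3 -m pendant '[[0,0,-0.06,6,1],[-0.03,0.03,-0.12,12.3,1],[-0.07,0.07,-0.15,12.3,1],[-0.112,0.108,-0.16,12.3,1],[-0.154,0.146,-0.16,12.3,1],[-0.196,0.184,-0.16,12.3,1],[-0.238,0.222,-0.16,12.3,1],[-0.28,0.262,-0.16,12.3,1],[-0.322,0.302,-0.16,12.3,1],[-0.364,0.342,-0.16,12.3,1]]'
python3 - <<'E'
from h import *
to((0.555,0.015,0.38,97.5),(0.555,0.015,0.12,97.5),(0.555,0.015,0.035,97.5))
E
```

```text
time_s: 1.35
position: [0.4556, -0.1879, 0.3909]
tcp_rot: [-0.065, 0.998, 0.001, -0.0]
ft_force: [1.6, -1.1, 0.4]
finger_gap: 0.995
t 1.35 p [ 0.4556 -0.1879  0.3909] jaw 97.5 gap 0.995 F [ 1.6 -1.1  0.4] tilt [-0.001  0.002 -1.   ]
(0.555, 0.015, 0.38, 97.5) -> [-0.1251, 0.1881, 0.0111] 0.0
(0.555, 0.015, 0.12, 97.5) -> [-0.1252, 0.1877, 0.2711] 0.0
(0.555, 0.015, 0.035, 97.5) -> [-0.1252, 0.1876, 0.3561] 0.0
```

```bash
python3 -m pendant '[[-0.03,0.047,0.01,0,1],[-0.06,0.094,0.01,0,1],[-0.095,0.141,0.01,0,1],[-0.125,0.188,0.02,0,1],[-0.125,0.188,0.08,0,1],[-0.125,0.188,0.14,0,1],[-0.125,0.188,0.2,0,1],[-0.125,0.188,0.24,0,1],[-0.125,0.188,0.24,0,1]]'
python3 - <<'E'
from h import *
to((0.555,0.015,0.035,97.5)); snap('top','t1');snap('scene','s1')
E
```

```text
time_s: 2.48
position: [0.5525, 0.0145, 0.1481]
tcp_rot: [-0.065, 0.998, -0.0, -0.004]
ft_force: [0.0, 0.2, 0.7]
finger_gap: 0.997
t 2.475 p [0.5525 0.0145 0.1481] jaw 97.5 gap 0.997 F [0.  0.2 0.7] tilt [-0.007 -0.001 -1.   ]
(0.555, 0.015, 0.035, 97.5) -> [-0.0033, 0.0001, 0.1131] -0.0
```

View pics/s1.png

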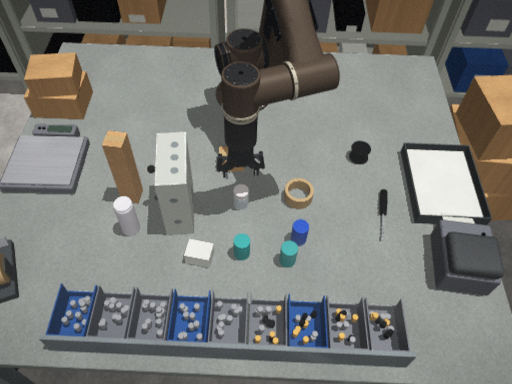

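The gripper at (240,160) is centred above the jar at (241,197), so I'll descend and grip.

```bash
python3 -m pendant '[[-0.002,0,0.04,0,1],[-0.003,0,0.08,0,1],[-0.003,0,0.11,0,1],[-0.003,0,0.113,0,1],[-0.003,0,0.113,0,0],[-0.003,0,0.113,0,0],[-0.003,0,0.113,0,0],[-0.003,0,0.113,0,0],[-0.003,0,0.113,0,0]]'
python3 - <<'E'
from h import *
to((0.555,0.015,0.18,97.5),(0.62,0.36,0.18,97.5),(0.62,0.36,0.04,97.5))
E
```

```text
time_s: 3.7
position: [0.5601, 0.0162, 0.0416]
tcp_rot: [-0.066, 0.998, 0.001, 0.002]
ft_force: [-1.2, 1.1, 6.5]
finger_gap: 0.592
t 3.7 p [0.5601 0.0162 0.0416] jaw 97.6 gap 0.592 F [-1.2  1.1  6.5] tilt [ 0.004  0.002 -1.   ]
(0.555, 0.015, 0.18, 97.5) -> [0.0046, -0.0003, -0.1384] 0.1
(0.62, 0.36, 0.18, 97.5) -> [-0.1053, 0.3331, -0.1375] 0.1
(0.62, 0.36, 0.04, 97.5) -> [-0.1047, 0.3329, 0.0025] 0.1
```

```bash
python3 -m pendant '[[0,0,-0.05,0,0],[0,0,-0.1,0,0],[0,0,-0.14,0,0],[-0.015,0.045,-0.14,0,0],[-0.03,0.1,-0.14,0,0],[-0.048,0.155,-0.14,0,0],[-0.066,0.21,-0.14,0,0],[-0.084,0.265,-0.14,0,0],[-0.1,0.315,-0.14,0,0],[-0.105,0.333,-0.14,0,0]]'
python3 - <<'E'
from h import *
to((0.62,0.36,0.043,97.5)); snap('scene','s2')
E
```

```text
time_s: 4.95
position: [0.6196, 0.3628, 0.1827]
tcp_rot: [-0.067, 0.998, 0.001, 0.002]
ft_force: [-1.3, -0.7, -2.4]
finger_gap: 0.602
t 4.95 p [0.6196 0.3628 0.1827] jaw 97.7 gap 0.602 F [-1.3 -0.7 -2.4] tilt [ 0.004  0.003 -1.   ]
(0.62, 0.36, 0.043, 97.5) -> [0.0006, -0.0031, 0.1397] 0.2
```

View pics/s2.png

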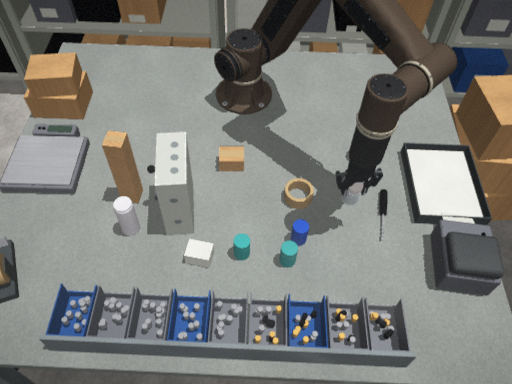

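The jar is held at (352,195), and the bench below it is clear. Lowering.

```bash
python3 -m pendant '[[0,0,0.05,0,0],[0,0,0.09,0,0],[0,0,0.12,0,0],[0,0,0.133,0,0],[0,0,0.138,0,0],[0,0,0.14,0,0],[0,0,0.14,0,0]]'
python3 - <<'E'
from h import *
to((0.62,0.36,0.043,97.5))
E
```

```text
time_s: 5.88
position: [0.6208, 0.3643, 0.0437]
tcp_rot: [-0.067, 0.998, 0.002, 0.003]
ft_force: [0.5, 0.5, -2.0]
finger_gap: 0.592
t 5.875 p [0.6208 0.3643 0.0437] jaw 97.7 gap 0.592 F [ 0.5  0.5 -2. ] tilt [ 0.006  0.004 -1.   ]
(0.62, 0.36, 0.043, 97.5) -> [0.0014, -0.0042, 0.0007] 0.2
```

```bash
python3 -m pendant '[[0,0,0.001,0,0],[0,0,0.002,0,0],[0,0,0.002,0,0]]'
```

```text
time_s: 6.25
position: [0.6208, 0.3643, 0.0418]
tcp_rot: [-0.067, 0.998, 0.002, 0.003]
ft_force: [0.2, 0.1, -1.6]
finger_gap: 0.593
```

```bash
python3 -m pendant '[[0,0,0.001,0,0],[0,0,0.002,0,0],[0,0,0.002,0,0]]'
```

```text
time_s: 6.62
position: [0.621, 0.3644, 0.0417]
tcp_rot: [-0.068, 0.998, 0.002, 0.003]
ft_force: [-4.3, -2.0, 10.1]
finger_gap: 0.598
```

Contact: the jar is on the bench. I'll release it and lift.

```bash
python3 -m pendant '[[0,0,-0.001,0,0.3],[0,0,-0.001,0,1],[0,0,-0.001,0,1],[0,0,-0.001,0,1],[0,0,-0.02,0,1],[0,0,-0.07,0,1],[0,0,-0.13,0,1],[0,0,-0.19,0,1],[0,0,-0.25,0,1],[0,0,-0.31,0,1]]'
python3 - <<'E'
from h import *
C=np.array([.5845,-.192]);ex=np.array([-.131,.991]);ey=np.array([-.991,-.131])
p=C-.095*ex-.008*ey; q=C-.065*ex-.008*ey
to((0.621,0.364,0.42,97.5),(*p,0.42,97.5),(*p,0.245,97.5),(*q,0.245,97.5)); snap('scene','s3'); im=snap('top','t3')
P=cloud(im);m=(abs(P[...,0]-.62)<.06)&(abs(P[...,1]-.364)<.06)&(P[...,2]>.07)&(P[...,2]<.1)
print(m.sum(),P[m].mean(0))
E
```

```text
time_s: 7.88
position: [0.6186, 0.3627, 0.3558]
tcp_rot: [-0.068, 0.998, 0.002, 0.004]
ft_force: [0.8, 0.4, -0.2]
finger_gap: 0.997
t 7.875 p [0.6186 0.3627 0.3558] jaw 97.7 gap 0.997 F [ 0.8  0.4 -0.2] tilt [ 0.008  0.005 -1.   ]
(0.621, 0.364, 0.42, 97.5) -> [-0.0031, 0.0013, -0.0642] 0.2
(np.float64(0.6048730000000001), np.float64(-0.285097), 0.42, 97.5) -> [0.1004, -0.6397, -0.0677] 0.2
(np.float64(0.6048730000000001), np.float64(-0.285097), 0.245, 97.5) -> [0.1019, -0.6404, 0.1073] 0.2
(np.float64(0.6009430000000001), np.float64(-0.255367), 0.245, 97.5) -> [0.1018, -0.6105, 0.1074] 0.2
246 [0.61259325 0.36154002 0.08365279]
```

View pics/s3.png

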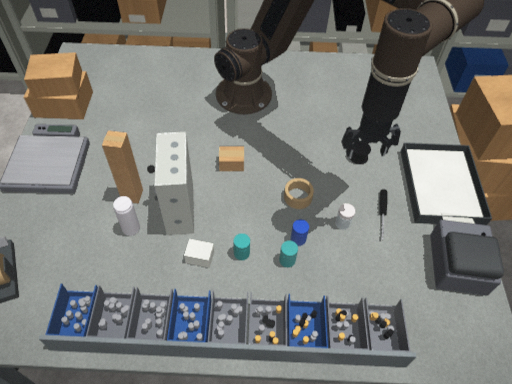

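The jar stands upright at (345,216). Now moving to the front of the enclosure with the fingers shut.

```bash
python3 -m pendant '[[0.01,-0.04,-0.03,0,0],[0.02,-0.1,-0.055,0,0],[0.03,-0.16,-0.055,0,0],[0.04,-0.22,-0.055,0,0],[0.05,-0.28,-0.055,0,0],[0.06,-0.34,-0.055,0,0],[0.068,-0.4,-0.055,0,0],[0.076,-0.46,-0.055,0,0],[0.084,-0.52,-0.055,0,0],[0.092,-0.58,-0.055,0,0]]'
python3 -m pendant '[[0.005,-0.04,0,0,0],[0.01,-0.06,0,0,0],[0.01,-0.06,0,0,0]]'
python3 - <<'E'
from h import *
C=np.array([.5845,-.192]);ex=np.array([-.131,.991]);ey=np.array([-.991,-.131])
p=C-.095*ex-.008*ey; q=C-.065*ex-.008*ey
to((*p,0.40,97.5),(*p,0.245,97.5),(*q,0.245,97.5))
E
```

```text
time_s: 9.22
position: [0.6064, -0.2261, 0.4124]
tcp_rot: [-0.068, 0.998, 0.005, 0.011]
ft_force: [0.8, -0.1, -0.2]
finger_gap: -0.003
time_s: 9.6
position: [0.604, -0.2881, 0.4122]
tcp_rot: [-0.067, 0.998, 0.005, 0.011]
ft_force: [0.8, 0.9, -0.2]
finger_gap: 0.004
t 9.6 p [ 0.604  -0.2881  0.4122] jaw 97.7 gap 0.004 F [ 0.8  0.9 -0.2] tilt [ 0.021  0.011 -1.   ]
(np.float64(0.6048730000000001), np.float64(-0.285097), 0.4, 97.5) -> [-0.001, 0.0027, 0.0122] 0.2
(np.float64(0.6048730000000001), np.float64(-0.285097), 0.245, 97.5) -> [0.0025, 0.0014, 0.1672] 0.2
(np.float64(0.6009430000000001), np.float64(-0.255367), 0.245, 97.5) -> [0.0024, 0.0314, 0.1674] 0.2
```

```bash
python3 -m pendant '[[0.001,0.002,0.06,0,0],[0.002,0.002,0.12,0,0],[0.0025,0.0015,0.16,0,0],[0.0025,0.0015,0.167,0,0],[0.0025,0.0015,0.167,0,0]]'
python3 - <<'E'
from h import *
to(); snap('scene','s4')
E
```

```text
time_s: 10.22
position: [0.6057, -0.2846, 0.2469]
tcp_rot: [-0.067, 0.998, 0.005, 0.012]
ft_force: [0.2, -0.7, 1.2]
finger_gap: -0.003
t 10.225 p [ 0.6057 -0.2846  0.2469] jaw 97.7 gap -0.003 F [ 0.2 -0.7  1.2] tilt [ 0.022  0.011 -1.   ]
```

View pics/s4.png

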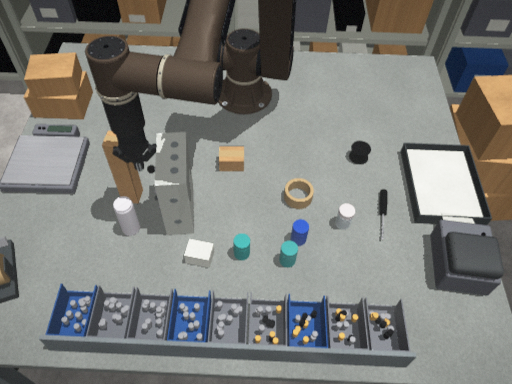

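The fingers are in the gap in front of the face. Pushing now.

```bash
python3 -m pendant '[[0,0.015,0,0,0],[0,0.03,0,0,0],[0,0.042,-0.001,0,0],[0,0.054,-0.003,0,0],[0,0.066,-0.005,0,0]]'
python3 - <<'E'
from h import *
to(); snap('scene','s5')
E
```

```text
time_s: 10.9
position: [0.5971, -0.2188, 0.2536]
tcp_rot: [-0.067, 0.998, 0.004, 0.013]
ft_force: [0.0, -1.2, 0.2]
finger_gap: -0.0
t 10.9 p [ 0.5971 -0.2188  0.2536] jaw 97.7 gap -0.0 F [ 0.  -1.2  0.2] tilt [ 0.024  0.01  -1.   ]
```

View pics/s5.png

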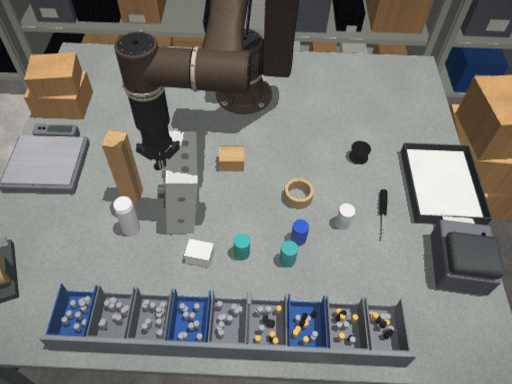

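The enclosure is tilting: its top edge has moved from about column 188 to 198. I'll continue gently.

```bash
python3 -m pendant '[[0,0.012,-0.001,0,0],[0,0.022,-0.002,0,0],[0,0.032,-0.003,0,0],[0,0.04,-0.004,0,0],[0,0.046,-0.004,0,0],[0,0.052,-0.004,0,0],[0,0.058,-0.004,0,0],[0,0.064,-0.004,0,0]]'
python3 - <<'E'
from h import *
to(); snap('scene','s6')
E
```

```text
time_s: 11.95
position: [0.5882, -0.1539, 0.2583]
tcp_rot: [-0.067, 0.998, 0.004, 0.013]
ft_force: [0.8, -0.2, 0.5]
finger_gap: -0.0
t 11.95 p [ 0.5882 -0.1539  0.2583] jaw 97.7 gap -0.0 F [ 0.8 -0.2  0.5] tilt [ 0.025  0.011 -1.   ]
```

View pics/s6.png

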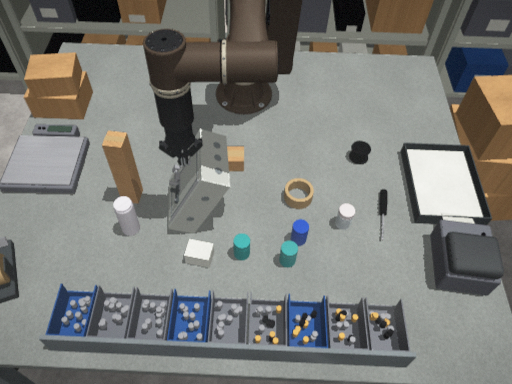

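It leans well past the tipping point and may already be falling. I'll nudge a little and wait.

```bash
python3 -m pendant '[[0,0.005,0,0,0],[0,0.01,0,0,0],[0,0.01,0,0,0],[0,0.01,0,0,0],[0,0.01,0,0,0],[0,0.01,0,0,0]]'
python3 - <<'E'
from h import *
to(); snap('scene','s7')
E
```

```text
time_s: 12.75
position: [0.5868, -0.1436, 0.2584]
tcp_rot: [-0.067, 0.998, 0.005, 0.013]
ft_force: [0.4, 0.2, -0.7]
finger_gap: -0.0
t 12.75 p [ 0.5868 -0.1436  0.2584] jaw 97.7 gap -0.0 F [ 0.4  0.2 -0.7] tilt [ 0.025  0.011 -1.   ]
```

View pics/s7.png

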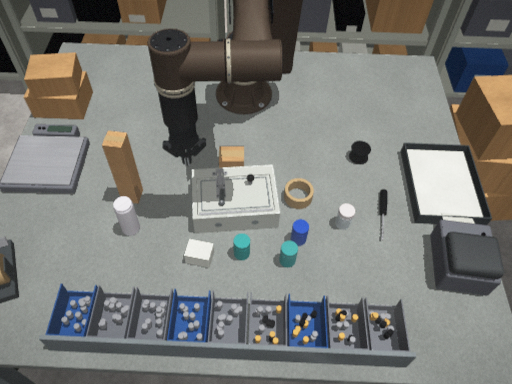

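The enclosure lies flat at (235,198), door up, with the ball knob at (250,178) and the turn button and bolt near (222,190). Now measuring its new pose.

```bash
cat > m.py <<'E'
from h import *
im=snap('top','t7'); s=snap('scene','s7b')
for k,I in (('top',im),('scene',s)):
    C=cloud(I)
    m=(C[...,0]>.4)&(C[...,0]<.75)&(C[...,1]>-.2)&(C[...,1]<.18)&(C[...,2]>.083)&(C[...,2]<.095)
    n,l,st,ce=cv2.connectedComponentsWithStats(m.astype(np.uint8)); j=1+np.argmax(st[1:,4])
    t=C[l==j]; r=cv2.minAreaRect(t[:,:2].astype(np.float32)); print(k,len(t),np.round(r[0],4),np.round(r[1],4),r[2],t[:,2].mean()); print(cv2.boxPoints(r).round(4).tolist())
    h=(C[...,0]>.45)&(C[...,0]<.7)&(C[...,1]>-.13)&(C[...,1]<.12)&(C[...,2]>.102)&(C[...,2]<.135)
    n,l,st,ce=cv2.connectedComponentsWithStats(h.astype(np.uint8))
    for j in range(1,n):
        if st[j,4]>3: q=C[l==j]; print('  hi',st[j,4],ce[j].round(0),q.mean(0).round(4),'zmax',q[:,2].max().round(4), q[:,:2].min(0).round(3),q[:,:2].max(0).round(3))
    b=I['color'][::1]; 
    if k=='top': cr=b[90:250,210:390]
    else: cr=b[140:250,170:300]
    cv2.imwrite('pics/c_%s.png'%k,cv2.resize(cr[:,:,::-1],None,fx=4,fy=4,interpolation=cv2.INTER_CUBIC))
E
python3 m.py
```

```text
top 1031 [ 0.5432 -0.1102] [0.1418 0.0807] 5.597747325897217 0.08930648105084146
[[0.46869999170303345, -0.07689999788999557], [0.4765999913215637, -0.15729999542236328], [0.6176999807357788, -0.14350000023841858], [0.6097999811172485, -0.06310000270605087]]
scene 3785 [ 0.5611 -0.0056] [0.2074 0.2801] 7.120112419128418 0.08939846768302255
[[0.4408000111579895, 0.12060000002384186], [0.4754999876022339, -0.1573999971151352], [0.6812999844551086, -0.13169999420642853], [0.6466000080108643, 0.14630000293254852]]
  hi 72 [219. 177.] [ 0.5204 -0.0565  0.1086] zmax 0.1245 [ 0.483 -0.071] [ 0.563 -0.045]
  hi 48 [250. 178.] [0.5302 0.0456 0.1219] zmax 0.1331 [0.517 0.033] [0.54  0.056]
  hi 14 [221. 192.] [ 0.5823 -0.0452  0.1124] zmax 0.1202 [ 0.565 -0.051] [ 0.59  -0.043]
  hi 9 [221. 202.] [ 0.6182 -0.0446  0.1031] zmax 0.1061 [ 0.612 -0.051] [ 0.625 -0.038]
```

View crops.

View pics/c_scene.png

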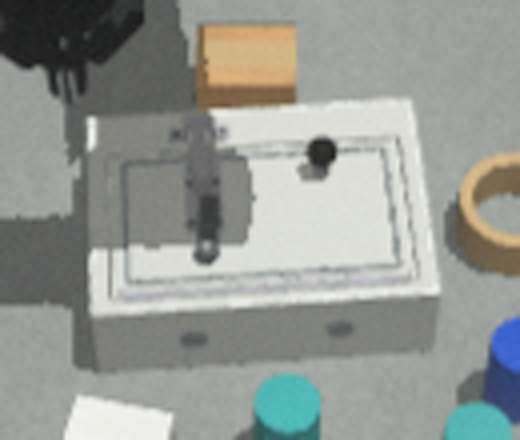

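View pics/t7.png

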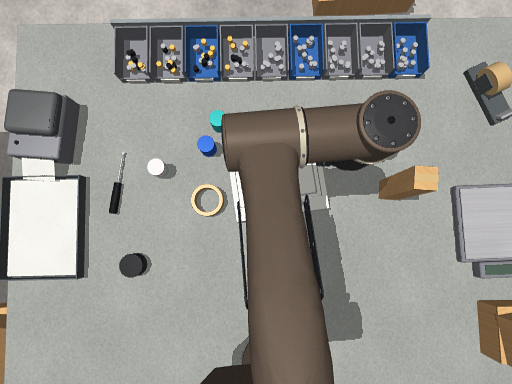

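Run:
```python
from h import *
s=dict(np.load('s7b.npz')); C=cloud(s)
c=np.array([.5585,-.0055]);a=np.radians(97.1);e=np.array([np.cos(a),np.sin(a)]);ey=np.array([-e[1],e[0]])
d=C[...,:2]-c; y=d@ey*1000; z=d@e*1000+140; h=C[...,2]*1000-90
m=(h>8)&(h<45)&(y>-100)&(y<110)&(z>0)&(z<280)
o=np.argsort(y[m])
for r in np.c_[y[m],z[m],h[m]][o].round(0).astype(int).tolist(): print(r,end=' ')
```

```text
[-99, 76, 9] [-95, 67, 10] [-93, 150, 14] [-90, 61, 8] [-89, 253, 9] [-87, 231, 9] [-86, 7, 8] [-82, 87, 11] [-65, 97, 13] [-63, 91, 11] [-61, 91, 13] [-60, 88, 12] [-58, 97, 8] [-57, 94, 14] [-56, 98, 12] [-56, 91, 13] [-56, 88, 12] [-55, 101, 10] [-55, 95, 16] [-55, 56, 8] [-53, 98, 13] [-52, 88, 13] [-51, 104, 8] [-51, 101, 9] [-49, 101, 12] [-49, 98, 12] [-48, 92, 12] [-48, 95, 11] [-47, 88, 10] [-45, 101, 11] [-44, 92, 11] [-43, 98, 9] [-43, 95, 9] [-42, 186, 10] [-39, 98, 9] [-39, 102, 8] [-36, 99, 11] [-35, 95, 9] [-34, 89, 9] [-32, 102, 10] [-26, 96, 14] [-26, 96, 30] [-25, 102, 12] [-24, 100, 22] [-24, 96, 16] [-24, 99, 10] [-23, 99, 15] [-22, 96, 20] [-22, 100, 25] [-22, 93, 8] [-20, 97, 28] [-19, 103, 9] [-19, 100, 25] [-18, 93, 8] [-16, 103, 10] [-15, 100, 26] [-15, 97, 26] [-13, 103, 11] [-13, 97, 28] [-11, 93, 9] [-10, 100, 25] [-8, 93, 12] [-8, 103, 9] [-7, 107, 8] [-7, 51, 8] [-4, 160, 11] [-1, 94, 12] [1, 91, 27] [2, 94, 25] [3, 95, 35] [4, 98, 22] [6, 91, 9] [6, 94, 14] [6, 88, 26] [6, 94, 8] [7, 91, 25] [7, 91, 13] [7, 97, 12] [8, 95, 23] [8, 98, 22] [9, 98, 32] [9
[... 1165 characters left out ...]
[43, 89, 14] [45, 103, 11] [45, 86, 12] [45, 93, 11] [46, 103, 15] [46, 100, 15] [49, 86, 12] [50, 96, 10] [51, 93, 10] [51, 89, 10] [52, 93, 14] [53, 90, 12] [53, 96, 11] [54, 100, 11] [55, 93, 15] [59, 93, 16] [60, 97, 14] [60, 97, 8] [63, 83, 12] [63, 104, 20] [64, 84, 16] [64, 107, 13] [65, 104, 12] [66, 97, 18] [66, 101, 17] [66, 94, 12] [66, 90, 17] [67, 87, 16] [68, 101, 20] [69, 94, 13] [70, 84, 14] [70, 87, 18] [71, 84, 18] [71, 91, 17] [71, 97, 16] [71, 104, 15] [72, 104, 19] [73, 98, 19] [74, 101, 18] [74, 94, 18] [74, 94, 13] [75, 105, 22] [75, 91, 17] [76, 87, 16] [77, 91, 21] [77, 84, 16] [78, 94, 18] [79, 84, 18] [79, 98, 16] [80, 101, 16] [80, 234, 8] [82, 88, 13] [85, 40, 9]
```

```bash
cat >> h.py <<'E'
c=np.array([.5598,-.0055]);A=97.1;a=np.radians(A);e=np.array([np.cos(a),np.sin(a)]);ey=np.array([-e[1],e[0]])
def L(y,z,h,yaw=0):
    p=c+ey*y/1000+e*(z-140)/1000
    return (round(p[0],4),round(p[1],4),.09+h/1000,A-yaw)
def loc():
    s=robot.sense(); d=s['position'][:2]-c; print('local y,z,h',(d@ey*1000).round(1),(d@e*1000+140).round(1),((s['position'][2]-.09)*1000).round(1))
E
python3 - <<'E'
from h import *
loc(); to(L(-15,62,80),L(-15,62,14))
E
```

```text
local y,z,h -9.7 -0.4 168.4
t 12.9 p [ 0.5868 -0.1436  0.2584] jaw 97.8 gap -0.0 F [0.4 0.3 0.3] tilt [ 0.025  0.011 -1.   ]
(np.float64(0.5843), np.float64(-0.081), 0.16999999999999998, 97.1) -> [-0.0037, 0.0617, 0.089] 0.7
(np.float64(0.5843), np.float64(-0.081), 0.104, 97.1) -> [-0.002, 0.0612, 0.1549] 0.7
```

```bash
python3 -m pendant '[[-0.002,0.03,0.03,0.7,0],[-0.003,0.061,0.06,0.7,0],[-0.003,0.061,0.11,0.7,0],[-0.002,0.061,0.145,0.7,0],[-0.002,0.061,0.155,0.7,0],[-0.002,0.061,0.155,0.7,0]]'
python3 - <<'E'
from h import *
loc()
def K(th,off=17.5,h=14):
    t=np.radians(th); return L(-50+35*np.cos(t)+off*np.sin(t),95+35*np.sin(t)-off*np.cos(t),h,th)
to(L(-15,62,14),*[K(t) for t in range(0,85,10)]); snap('scene','s8')
E
```

```text
time_s: 13.65
position: [0.5847, -0.0814, 0.1042]
tcp_rot: [-0.061, 0.998, 0.004, 0.013]
ft_force: [0.2, 0.0, 0.8]
finger_gap: 0.002
local y,z,h -15.3 61.6 14.2
t 13.65 p [ 0.5847 -0.0814  0.1042] jaw 97.1 gap 0.002 F [0.2 0.  0.8] tilt [ 0.024  0.01  -1.   ]
(np.float64(0.5843), np.float64(-0.081), 0.104, 97.1) -> [0.0003, 0.0004, 0.0002] -0.0
(np.float64(0.5824), np.float64(-0.0657), 0.104, 97.1) -> [0.0004, 0.0158, 0.0003] -0.0
(np.float64(0.5791), np.float64(-0.0597), 0.104, 87.1) -> [0.0029, 0.0222, 0.0003] 10.0
(np.float64(0.577), np.float64(-0.0532), 0.104, 77.1) -> [0.0042, 0.0289, 0.0003] 20.0
(np.float64(0.5759), np.float64(-0.0465), 0.104, 67.1) -> [0.0045, 0.0357, 0.0003] 30.0
(np.float64(0.5761), np.float64(-0.0397), 0.104, 57.099999999999994) -> [0.0034, 0.0424, 0.0004] 40.0
(np.float64(0.5774), np.float64(-0.033), 0.104, 47.099999999999994) -> [0.0013, 0.0489, 0.0005] 50.0
(np.float64(0.5799), np.float64(-0.0266), 0.104, 37.099999999999994) -> [-0.002, 0.0549, 0.0006] 60.0
(np.float64(0.5835), np.float64(-0.0208), 0.104, 27.099999999999994) -> [-0.0062, 0.0603, 0.0008] 70.0
(np.float64(0.588), np.float64(-0.0157), 0.104, 17.099999999999994) -> [-0.0113, 0.0648, 0.001] 80.0
```

View pics/s8.png

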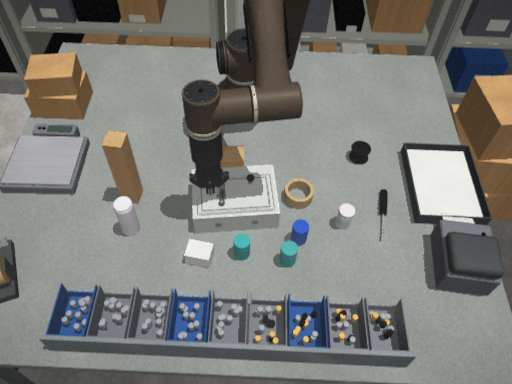

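Run:
```python
from h import *
def K(th,r=29,off=17.5,h=14):
    t=np.radians(th); return L(-50+r*np.cos(t)+off*np.sin(t),95+r*np.sin(t)-off*np.cos(t),h,th)
to(*[K(t) for t in range(0,90,10)])
```

```text
t 13.7 p [ 0.5853 -0.0813  0.1051] jaw 97.1 gap 0.001 F [-0.1 -0.5 -0.1] tilt [ 0.026  0.011 -1.   ]
(np.float64(0.5884), np.float64(-0.0649), 0.104, 97.1) -> [-0.0051, 0.0159, 0.0014] -0.0
(np.float64(0.5851), np.float64(-0.06), 0.104, 87.1) -> [-0.0024, 0.0212, 0.0013] 10.0
(np.float64(0.5828), np.float64(-0.0546), 0.104, 77.1) -> [-0.0008, 0.0268, 0.0013] 20.0
(np.float64(0.5815), np.float64(-0.0488), 0.104, 67.1) -> [-0.0002, 0.0327, 0.0013] 30.0
(np.float64(0.5811), np.float64(-0.0429), 0.104, 57.099999999999994) -> [-0.0005, 0.0386, 0.0014] 40.0
(np.float64(0.5818), np.float64(-0.0371), 0.104, 47.099999999999994) -> [-0.0019, 0.0443, 0.0015] 50.0
(np.float64(0.5835), np.float64(-0.0314), 0.104, 37.099999999999994) -> [-0.0043, 0.0498, 0.0016] 60.0
(np.float64(0.5862), np.float64(-0.0261), 0.104, 27.099999999999994) -> [-0.0077, 0.0547, 0.0017] 70.0
(np.float64(0.5897), np.float64(-0.0214), 0.104, 17.099999999999994) -> [-0.0117, 0.0589, 0.0018] 80.0
```

```bash
python3 -m pendant '[[-0.004,0.008,0.0005,0,0],[-0.005,0.016,0.0005,0,0],[-0.0025,0.021,0.0005,10,0],[-0.001,0.027,0.0005,20,0],[0,0.033,0.0005,30,0],[-0.0005,0.0385,0.0005,40,0],[-0.002,0.0445,0.0005,50,0],[-0.0045,0.05,0.0005,60,0],[-0.0075,0.0545,0.0005,70,0],[-0.0115,0.059,0.0005,80,0]]'
python3 - <<'E'
from h import *
loc();to(); s=snap('scene','s9'); cv2.imwrite('pics/s9c.png',cv2.resize(s['color'][110:250,150:330,::-1],None,fx=4,fy=4))
E
```

```text
time_s: 14.95
position: [0.5924, -0.0345, 0.1048]
tcp_rot: [0.584, 0.811, 0.024, -0.006]
ft_force: [0.3, 0.5, -0.6]
finger_gap: 0.004
local y,z,h -28.8 107.2 14.8
t 14.95 p [ 0.5924 -0.0345  0.1048] jaw 18.5 gap 0.004 F [ 0.3  0.5 -0.6] tilt [ 0.019  0.046 -0.999]
```

View pics/s9c.png

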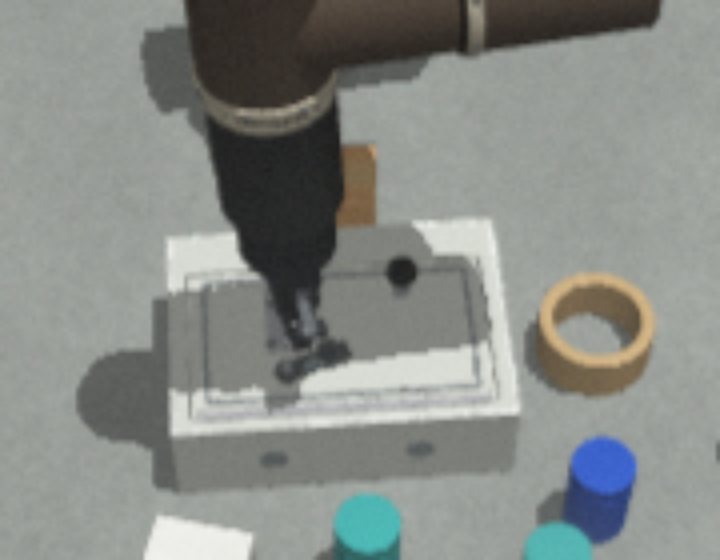

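The button has swung most of the way (pivot at about (290,370) and free end at (345,350) in the crop). The tool lagged behind its target, so I'll continue the arc.

Run:
```python
from h import *
def K(th,r=29,off=17.5,h=15):
    t=np.radians(th); return L(-50+r*np.cos(t)+off*np.sin(t),95+r*np.sin(t)-off*np.cos(t),h,th)
to(*[K(t) for t in (60,70,75,80,85,90)])
```

```text
t 15.0 p [ 0.5936 -0.036   0.1048] jaw 18.4 gap 0.002 F [ 3.2 -1.8  0.5] tilt [ 0.02   0.047 -0.999]
(np.float64(0.5835), np.float64(-0.0314), 0.105, 37.099999999999994) -> [0.0076, -0.0082, -0.0002] -18.7
(np.float64(0.5862), np.float64(-0.0261), 0.105, 27.099999999999994) -> [0.0117, -0.0039, 0.0001] -8.7
(np.float64(0.5879), np.float64(-0.0237), 0.105, 22.099999999999994) -> [0.0135, -0.0016, 0.0002] -3.7
(np.float64(0.5897), np.float64(-0.0214), 0.105, 17.099999999999994) -> [0.0151, 0.0009, 0.0004] 1.3
(np.float64(0.5918), np.float64(-0.0193), 0.105, 12.099999999999994) -> [0.0164, 0.0035, 0.0005] 6.3
(np.float64(0.594), np.float64(-0.0174), 0.105, 7.099999999999994) -> [0.0175, 0.0062, 0.0006] 11.3
```

```bash
python3 -m pendant '[[0.006,0,0,0,0],[0.012,0,0,0,0],[0.015,0.002,0,2,0],[0.016,0.004,0,5,0],[0.017,0.006,0,8,0],[0.017,0.008,0,8,0],[0.017,0.008,0,8,0]]'
python3 - <<'E'
from h import *
loc();to(); s=snap('scene','s10'); cv2.imwrite('pics/s10c.png',cv2.resize(s['color'][110:250,150:330,::-1],None,fx=4,fy=4))
E
```

```text
time_s: 15.88
position: [0.5982, -0.043, 0.1003]
tcp_rot: [0.623, 0.78, 0.044, -0.027]
ft_force: [-1.7, -1.6, -0.9]
finger_gap: -0.003
local y,z,h -33.5 98.1 10.3
t 15.875 p [ 0.5982 -0.043   0.1003] jaw 12.7 gap -0.003 F [-1.7 -1.6 -0.9] tilt [ 0.013  0.103 -0.995]
```

View pics/s10c.png

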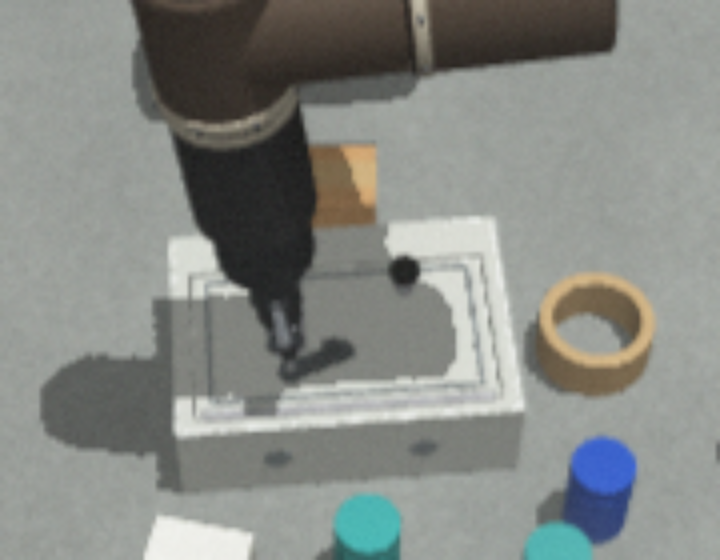

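The tool is tilting and not tracking, so I suspect a joint limit.

Run:
```python
from h import *
s=robot.sense(); print(s['joint_positions'].round(3)); print(Ro.from_quat(s['tcp_rot']).as_matrix().round(3))
```

```text
[ 0.187  0.351 -0.277 -0.126 -0.914 -3.03 ]
[[-0.222  0.975  0.013]
 [ 0.97   0.22   0.103]
 [ 0.098  0.036 -0.995]]
```

Joint 6 is at its limit of -3.03. I'll lift, unwind the yaw and look at the button.

```bash
python3 -m pendant '[[0,-0.003,-0.015,0,0],[0,-0.003,-0.04,-8,0],[0,-0.003,-0.07,-18,0],[0,-0.003,-0.09,-28,0],[0,-0.003,-0.1,-38,0],[0,-0.003,-0.1,-45,0],[0,-0.003,-0.1,-45,0]]'
python3 - <<'E'
from h import *
loc();to(); s=snap('scene','s11'); cv2.imwrite('pics/s11c.png',cv2.resize(s['color'][110:250,150:330,::-1],None,fx=4,fy=4))
print(robot.sense()['joint_positions'].round(2))
E
```

```text
time_s: 16.8
position: [0.5943, -0.0534, 0.2012]
tcp_rot: [0.277, 0.959, 0.052, -0.007]
ft_force: [-0.4, 0.1, -0.5]
finger_gap: 0.002
local y,z,h -28.3 88.2 111.2
t 16.8 p [ 0.5943 -0.0534  0.2012] jaw 57.7 gap 0.002 F [-0.4  0.1 -0.5] tilt [ 0.015  0.104 -0.994]
[ 0.17  0.25 -0.17 -0.11 -1.12 -2.26]
```

View pics/s11c.png

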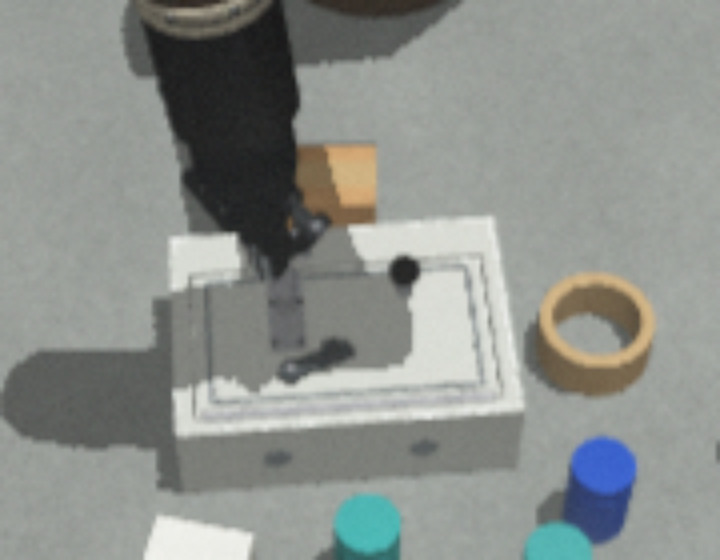

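```bash
cat > ang.py <<'E'
from h import *
import sys
s=dict(np.load(sys.argv[1])); C=cloud(s)
d=C[...,:2]-c; y=d@ey*1000; z=d@e*1000+140; h=C[...,2]*1000-90
m=(h>5)&(h<45)&(y>-75)&(y<30)&(z>75)&(z<170)
o=np.argsort(z[m])
for r in np.c_[y[m],z[m],h[m]][o].round(0).astype(int).tolist(): print(r,end=' ')
mm=(h>85-90)&(h<3)&(y>-110)&(y<110)&(z>-20)&(z<300)
n,l,st,ce=cv2.connectedComponentsWithStats(mm.astype(np.uint8)); j=1+np.argmax(st[1:,4]); t=C[l==j]
print(cv2.minAreaRect(t[:,:2].astype(np.float32)))
b=(h>30)&(h<45)&(z>175)&(z<215); print('ball',y[b].mean(),z[b].mean(),b.sum())
E
python3 ang.py s11.npz
```

```text
[-61, 78, 5] [9, 84, 7] [-19, 86, 6] [6, 87, 5] [7, 88, 9] [-54, 88, 6] [22, 88, 6] [-47, 88, 6] [28, 89, 14] [1, 90, 6] [12, 91, 8] [8, 91, 19] [-53, 91, 10] [10, 91, 22] [-48, 92, 8] [13, 92, 24] [-45, 92, 9] [12, 92, 30] [-38, 92, 5] [17, 92, 29] [-59, 94, 6] [9, 94, 6] [-61, 94, 15] [7, 94, 15] [-53, 95, 9] [7, 95, 20] [-54, 95, 16] [7, 95, 26] [-45, 95, 9] [6, 95, 32] [-42, 95, 10] [13, 95, 29] [20, 95, 25] [-15, 96, 6] [-59, 97, 7] [9, 97, 6] [-58, 98, 11] [7, 98, 14] [-53, 98, 9] [6, 98, 22] [-49, 98, 8] [9, 98, 22] [-49, 98, 15] [7, 98, 31] [-44, 98, 13] [10, 98, 32] [16, 99, 30] [-12, 100, 6] [-61, 101, 14] [9, 101, 5] [6, 101, 15] [-55, 101, 11] [5, 101, 22] [-53, 101, 14] [9, 101, 22] [-50, 101, 15] [7, 101, 30] [-47, 102, 17] [13, 102, 28] [16, 102, 30] [-58, 104, 9] [-56, 104, 13] [-49, 104, 8] [-47, 105, 11] [-44, 105, 12] [-36, 105, 7] [3, 107, 7] [-56, 107, 6] [-52, 107, 6] [-52, 108, 12] [-47, 108, 11] [19, 108, 8] [-41, 108, 7] [-21, 109, 7] [8, 111, 6] [-51, 111, 9] [-47, 111, 10] [-40, 111, 5] [-39, 111, 9] [-53, 114, 6] [-50, 114, 8] [-47, 114, 9] [-44, 114, 10] 
[... 358 characters left out ...]
] [-37, 128, 28] [-42, 131, 6] [-41, 131, 11] [-42, 131, 24] [-41, 131, 16] [-41, 131, 28] [-39, 131, 30] [-45, 134, 11] [-38, 134, 6] [-40, 134, 20] [-39, 134, 12] [18, 135, 6] [-36, 135, 19] [-37, 135, 26] [-66, 136, 6] [-45, 137, 10] [-39, 138, 7] [-38, 138, 11] [-28, 138, 7] [-39, 141, 7] [-33, 141, 9] [-29, 141, 9] [-40, 144, 8] [9, 144, 6] [-36, 144, 7] [-31, 145, 6] [-29, 145, 14] [-27, 145, 5] [-41, 147, 9] [-39, 147, 11] [-36, 148, 12] [-37, 151, 8] [-74, 151, 5] [-13, 159, 8] [-37, 161, 7] [-36, 164, 5] [-71, 164, 5] [-38, 167, 8] ((0.5599024295806885, -0.0031639039516448975), (0.20511837303638458, 0.2800455391407013), 7.847923755645752)
ball 25.67913788164769 196.48708486954246 33
```

The bar points from (-52,97) to (-36,149) in local mm, so the button is at about 1.27 rad, clear of the knob. The box shifted about 2 mm, so I'm updating its pose. Next is the bolt.

```bash
sed -i 's/^c=np.array.*;A=97.1/c=np.array([.5598,-.0035]);A=97.5/' h.py
python3 - <<'E'
from h import *
loc(); to(L(40,95,105),L(40,95,40),L(40,95,18))
E
```

```text
local y,z,h -27.6 86.0 110.8
t 16.85 p [ 0.5942 -0.0535  0.2008] jaw 57.6 gap 0.002 F [0.3 0.5 0.1] tilt [ 0.015  0.104 -0.995]
(np.float64(0.526), np.float64(-0.0533), 0.195, 97.5) -> [0.0575, -0.0368, 0.0048] -39.9
(np.float64(0.526), np.float64(-0.0533), 0.13, 97.5) -> [0.0547, -0.043, 0.0694] -39.9
(np.float64(0.526), np.float64(-0.0533), 0.108, 97.5) -> [0.0537, -0.0451, 0.0913] -39.9
```

```bash
python3 -m pendant '[[0.015,-0.01,0,-10,0],[0.03,-0.02,0,-20,0],[0.045,-0.03,0,-30,0],[0.0575,-0.037,0.005,-39.9,0],[0.056,-0.041,0.05,-39.9,0],[0.0545,-0.043,0.075,-39.9,0],[0.0535,-0.045,0.088,-39.9,0],[0.0535,-0.045,0.09,-39.9,0]]'
python3 - <<'E'
from h import *
loc(); to(L(40,95,18),L(33,95,18),L(20,95,18),L(7,95,18)); s=snap('scene','s12'); cv2.imwrite('pics/s12c.png',cv2.resize(s['color'][110:250,150:330,::-1],None,fx=4,fy=4))
E
```

```text
time_s: 17.85
position: [0.5262, -0.0535, 0.109]
tcp_rot: [-0.065, 0.996, 0.051, 0.01]
ft_force: [-0.3, -0.7, 0.7]
finger_gap: -0.0
local y,z,h 39.8 94.8 19.0
t 17.85 p [ 0.5262 -0.0535  0.109 ] jaw 97.6 gap -0.0 F [-0.3 -0.7  0.7] tilt [ 0.014  0.103 -0.995]
(np.float64(0.526), np.float64(-0.0533), 0.108, 97.5) -> [0.0002, 0.0001, 0.001] 0.1
(np.float64(0.533), np.float64(-0.0524), 0.108, 97.5) -> [-0.0069, 0.0001, 0.0012] 0.1
(np.float64(0.5458), np.float64(-0.0507), 0.108, 97.5) -> [-0.0198, 0.0001, 0.0015] 0.1
(np.float64(0.5587), np.float64(-0.049), 0.108, 97.5) -> [-0.0328, 0.0001, 0.0019] 0.1
```

View pics/s12c.png

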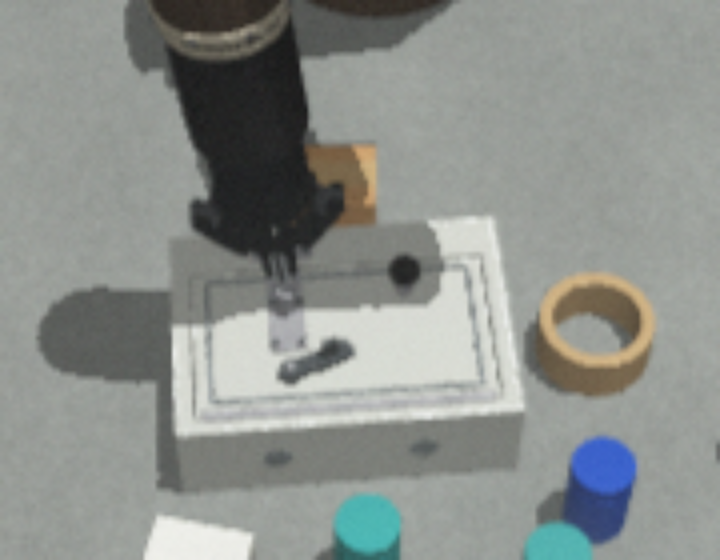

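The fingers stand behind the bolt's knob (287,292) and above the barrel. Drawing the bolt.

```bash
python3 -m pendant '[[-0.006,0,0.001,0,0],[-0.012,0,0.001,0,0],[-0.018,0,0.001,0,0],[-0.024,0,0.0015,0,0],[-0.029,0,0.0015,0,0],[-0.033,0,0.0015,0,0],[-0.033,0,0.0015,0,0]]'
python3 - <<'E'
from h import *
loc(); to(); s=snap('scene','s13'); cv2.imwrite('pics/s13c.png',cv2.resize(s['color'][110:250,150:330,::-1],None,fx=4,fy=4))
E
python3 ang.py s13.npz
```

```text
time_s: 18.77
position: [0.5597, -0.049, 0.1088]
tcp_rot: [-0.066, 0.996, 0.051, 0.011]
ft_force: [-0.5, 0.1, -0.2]
finger_gap: -0.0
local y,z,h 6.0 94.9 18.8
t 18.775 p [ 0.5597 -0.049   0.1088] jaw 97.6 gap -0.0 F [-0.5  0.1 -0.2] tilt [ 0.015  0.103 -0.995]
[-52, 76, 5] [-5, 80, 39] [-2, 80, 40] [0, 80, 42] [3, 80, 45] [-14, 81, 6] [5, 82, 9] [-2, 83, 28] [-2, 83, 34] [1, 83, 36] [-1, 83, 44] [1, 86, 25] [-52, 86, 14] [-7, 86, 40] [-3, 86, 41] [-11, 88, 24] [-8, 89, 25] [-57, 89, 10] [-8, 89, 31] [-53, 89, 10] [-6, 89, 33] [-49, 89, 10] [-5, 89, 37] [-45, 89, 11] [-26, 90, 5] [-17, 91, 9] [-18, 91, 16] [-18, 91, 22] [-21, 91, 32] [-11, 92, 23] [-58, 92, 5] [-10, 92, 28] [-55, 92, 7] [-8, 92, 30] [-55, 92, 13] [-5, 92, 32] [-49, 92, 10] [-8, 92, 41] [-48, 93, 14] [-2, 93, 38] [-42, 93, 12] [-2, 93, 44] [-21, 94, 9] [-17, 94, 9] [-19, 94, 17] [-19, 95, 23] [-18, 95, 28] [-17, 95, 31] [-13, 95, 31] [-54, 95, 6] [-10, 95, 33] [-54, 95, 11] [-7, 96, 34] [-55, 96, 18] [-4, 96, 35] [-47, 96, 12] [-38, 96, 5] [-19, 97, 6] [-20, 97, 12] [-17, 98, 14] [-18, 98, 21] [-22, 98, 32] [-62, 98, 5
[... 1095 characters left out ...]
26, 28] [-72, 126, 6] [-46, 128, 7] [-41, 129, 12] [-39, 129, 14] [-38, 129, 18] [-37, 129, 22] [-36, 129, 26] [-61, 130, 6] [-44, 132, 10] [-39, 132, 14] [-37, 132, 17] [-38, 132, 23] [-38, 132, 29] [-46, 135, 11] [-42, 135, 11] [-37, 135, 10] [-28, 136, 8] [-42, 138, 12] [-35, 139, 6] [-32, 139, 8] [-75, 139, 8] [-31, 139, 12] [-39, 142, 6] [-36, 142, 8] [-36, 142, 14] [-30, 142, 11] [-24, 143, 8] [-42, 145, 11] [-39, 145, 12] [-32, 146, 7] [-30, 146, 11] [-39, 148, 5] [-36, 148, 8] [10, 149, 5] [-44, 158, 6] [-36, 168, 10] [-71, 168, 5] ((0.5601410865783691, -0.0031885653734207153), (0.20537759363651276, 0.2805297374725342), 7.9722795486450195)
ball 116.63140624670729 193.4321146847849 46
```

View pics/s13c.png

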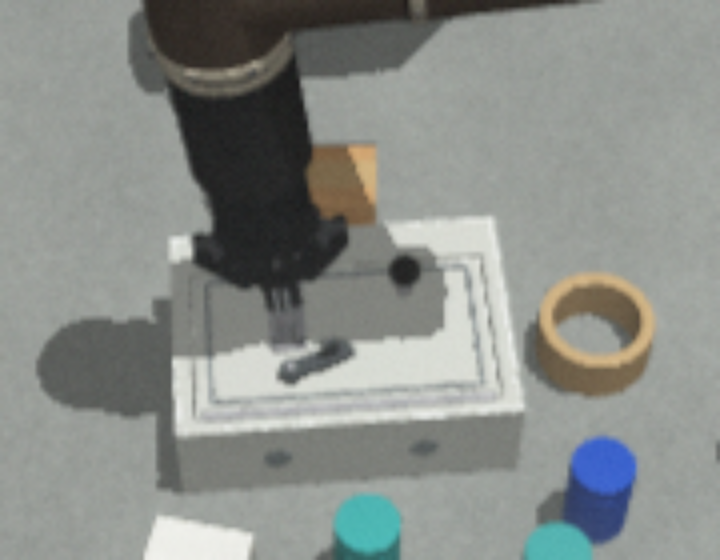

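The knob moved about 26 mm (near face from y≈+7 to y≈-19), so the bolt is drawn. The box did not move. I'll lift, open the gripper and go over the ball knob.

Run:
```python
from h import *
to(L(8,95,90),L(28,195,90),L(28,195,50),L(28,195,6))
```

```text
t 18.825 p [ 0.5596 -0.049   0.1088] jaw 97.6 gap -0.005 F [-0.6  0.1  0.5] tilt [ 0.015  0.103 -0.995]
(np.float64(0.5577), np.float64(-0.0492), 0.18, 97.5) -> [-0.0001, 0.0072, -0.0709] 0.1
(np.float64(0.5249), np.float64(0.0474), 0.18, 97.5) -> [0.0199, 0.1068, -0.0614] 0.1
(np.float64(0.5249), np.float64(0.0474), 0.14, 97.5) -> [0.021, 0.1028, -0.0216] 0.1
(np.float64(0.5249), np.float64(0.0474), 0.096, 97.5) -> [0.0223, 0.0983, 0.0222] 0.1
```

```bash
python3 -m pendant '[[0.002,0.004,-0.04,0,0],[0,0.007,-0.075,0,0.3],[0.008,0.05,-0.07,0,1],[0.02,0.1,-0.065,0,1],[0.02,0.107,-0.061,0,1],[0.02,0.107,-0.061,0,1]]'
python3 - <<'E'
from h import *
loc(); to(L(28,195,50),L(28,195,6)); s=snap('scene','s14'); cv2.imwrite('pics/s14c.png',cv2.resize(s['color'][110:250,150:330,::-1],None,fx=4,fy=4))
E
```

```text
time_s: 19.58
position: [0.5247, 0.0481, 0.1797]
tcp_rot: [-0.066, 0.996, 0.051, 0.011]
ft_force: [1.1, 0.5, -0.1]
finger_gap: 1.0
local y,z,h 28.0 195.7 89.7
t 19.575 p [0.5247 0.0481 0.1797] jaw 97.7 gap 1.0 F [ 1.1  0.5 -0.1] tilt [ 0.015  0.103 -0.995]
(np.float64(0.5249), np.float64(0.0474), 0.14, 97.5) -> [0.0011, -0.0047, 0.0394] 0.2
(np.float64(0.5249), np.float64(0.0474), 0.096, 97.5) -> [0.0023, -0.0091, 0.0832] 0.2
```

View pics/s14c.png

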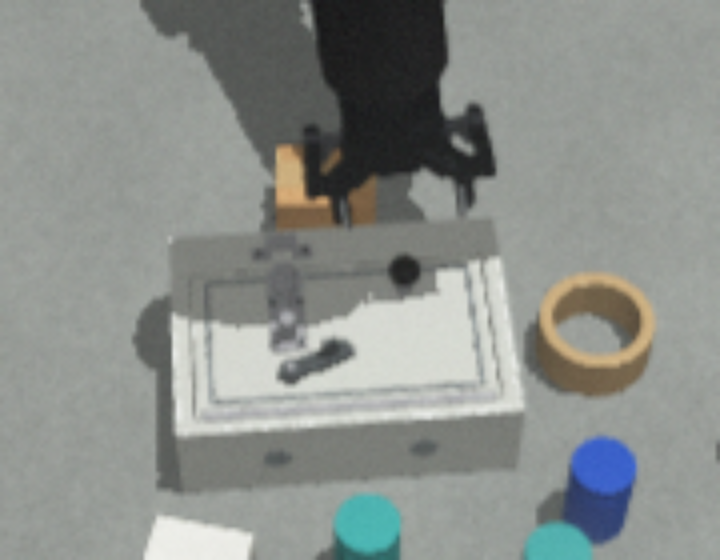

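The bolt's knob is now at (288,318), visibly drawn, and the open jaws straddle the ball knob at (404,270). Descending and gripping.

```bash
python3 -m pendant '[[0.001,-0.005,0.04,0,1],[0.002,-0.008,0.07,0,1],[0.002,-0.009,0.083,0,1],[0.002,-0.009,0.083,0,1],[0.002,-0.009,0.083,0,0],[0.002,-0.009,0.083,0,0],[0.002,-0.009,0.083,0,0],[0.002,-0.009,0.083,0,0],[0.002,-0.009,0.083,0,0]]'
python3 - <<'E'
from h import *
loc(); to(); 
p=robot.sense()['position']; s=robot.sense(); d=p[:2]-c; y0=d@ey*1000; z0=d@e*1000+140; h0=(p[2]-.09)*1000
r=np.hypot(111,27); b=np.arctan2(27,111)
for f in range(10,101,10):
    t=b+np.radians(f); T=L(y0+r*(np.cos(t)-np.cos(b)),z0,h0+r*(np.sin(t)-np.sin(b))); R=Ro.from_quat(s['tcp_rot']).as_matrix(); print(f,(R.T@(np.array(T[:3])-p)).round(4))
E
```

```text
time_s: 20.75
position: [0.526, 0.0476, 0.0974]
tcp_rot: [-0.066, 0.996, 0.052, 0.012]
ft_force: [-1.7, 2.5, 6.5]
finger_gap: 0.272
local y,z,h 26.8 195.0 7.4
t 20.75 p [0.526  0.0476 0.0974] jaw 97.7 gap 0.272 F [-1.7  2.5  6.5] tilt [ 0.017  0.104 -0.994]
10 [-0.0069  0.0019 -0.0186]
20 [-0.017   0.0036 -0.0357]
30 [-0.0299  0.0052 -0.0507]
40 [-0.0453  0.0064 -0.0633]
50 [-0.0626  0.0074 -0.0731]
60 [-0.0814  0.0081 -0.0798]
70 [-0.101   0.0084 -0.0831]
80 [-0.1209  0.0084 -0.0829]
90 [-0.1405  0.0081 -0.0793]
100 [-0.1591  0.0073 -0.0724]
```

```bash
python3 -m pendant '[[-0.003,0.001,-0.0095,0,0],[-0.007,0.002,-0.0185,0,0],[-0.012,0.003,-0.027,0,0],[-0.017,0.0035,-0.0355,0,0],[-0.017,0.0035,-0.0355,0,0]]'
python3 - <<'E'
from h import *
loc(); to(); s=snap('scene','s15'); cv2.imwrite('pics/s15c.png',cv2.resize(s['color'][110:250,150:330,::-1],None,fx=4,fy=4))
E
```

```text
time_s: 21.38
position: [0.543, 0.0498, 0.1345]
tcp_rot: [-0.066, 0.996, 0.052, 0.013]
ft_force: [0.6, 0.9, -2.8]
finger_gap: 0.269
local y,z,h 9.7 195.0 44.5
t 21.375 p [0.543  0.0498 0.1345] jaw 97.7 gap 0.269 F [ 0.6  0.9 -2.8] tilt [ 0.019  0.105 -0.994]
```

View pics/s15c.png

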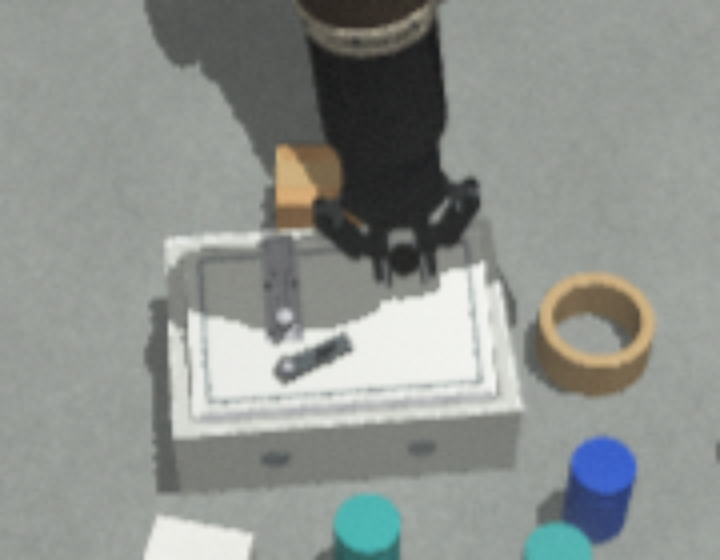

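The door is rising with the ball held at (404,258). Continuing the arc.

```bash
python3 -m pendant '[[-0.006,0.001,-0.008,0,0],[-0.013,0.0015,-0.015,0,0],[-0.02,0.002,-0.0215,0,0],[-0.028,0.003,-0.0275,0,0],[-0.0365,0.0035,-0.0325,0,0],[-0.0455,0.004,-0.0375,0,0],[-0.055,0.0045,-0.041,0,0],[-0.0645,0.0045,-0.044,0,0],[-0.0645,0.0045,-0.044,0,0]]'
python3 - <<'E'
from h import *
loc(); to(); s=snap('scene','s16'); cv2.imwrite('pics/s16c.png',cv2.resize(s['color'][110:250,150:330,::-1],None,fx=4,fy=4))
E
```

```text
time_s: 22.55
position: [0.6065, 0.0585, 0.1808]
tcp_rot: [-0.066, 0.996, 0.052, 0.014]
ft_force: [1.1, 2.5, -4.7]
finger_gap: 0.268
local y,z,h -54.4 195.3 90.8
t 22.55 p [0.6065 0.0585 0.1808] jaw 97.7 gap 0.268 F [ 1.1  2.5 -4.7] tilt [ 0.02   0.105 -0.994]
```

View pics/s16c.png

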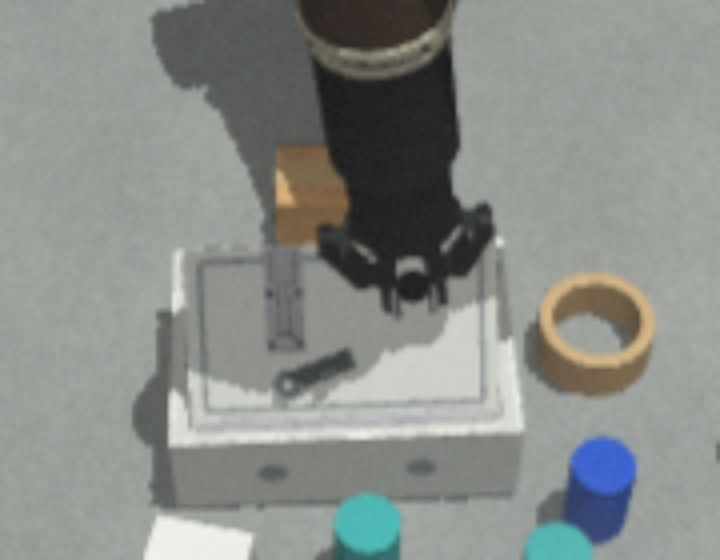

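The box's lower front edge has moved from about row 490 to 505 in the crop, so it may have been dragged or tilted. Measuring.

```bash
cat > bx.py <<'E'
from h import *
import sys
for f in sys.argv[1:]:
    s=dict(np.load(f)); C=cloud(s); d=C[...,:2]-c; y=d@ey*1000; z=d@e*1000+140; h=C[...,2]*1000
    col=s['color'].astype(int); 
    m=(y>-150)&(y<-60)&(z>-15)&(z<295)&(h>3)&(h<120)
    # front flank (-y side) points: those low h
    fl=m&(h<80)&(h>15); 
    for lo in (0,70,140,210):
        q=fl&(z>lo+5)&(z<lo+65); tp=(z>lo+5)&(z<lo+65)&(y<-84)&(y>-125)&(h>82)&(h<120)
        print(f,lo,'flank y',np.median(y[q]).round(1),'by h',[np.median(y[q&(h>a)&(h<a+20)]).round(1) for a in(15,35,55)],'top strip h',np.median(h[tp]).round(1),tp.sum(), 'zext', )
    tp=(y<-84)&(y>-125)&(h>82)&(h<120); print('z range',np.percentile(z[tp],[1,99]).round(1))
E
python3 bx.py s13.npz s15.npz s16.npz
```

```text
s13.npz 0 flank y -100.0 by h [np.float64(-99.8), np.float64(-99.8), np.float64(-100.2)] top strip h 89.1 112 zext
s13.npz 70 flank y -99.3 by h [np.float64(-98.8), np.float64(-99.3), np.float64(-99.4)] top strip h 89.7 112 zext
s13.npz 140 flank y -99.5 by h [np.float64(-99.6), np.float64(-99.6), np.float64(-99.3)] top strip h 90.3 109 zext
s13.npz 210 flank y -99.0 by h [np.float64(-99.1), np.float64(-99.0), np.float64(-98.9)] top strip h 89.5 99 zext
z range [-230.5  515.3]
s15.npz 0 flank y -100.7 by h [np.float64(-100.6), np.float64(-100.7), np.float64(-100.9)] top strip h 89.6 121 zext
s15.npz 70 flank y -100.2 by h [np.float64(-100.0), np.float64(-100.4), np.float64(-100.2)] top strip h 88.8 115 zext
s15.npz 140 flank y -99.3 by h [np.float64(-99.2), np.float64(-99.2), np.float64(-99.4)] top strip h 89.6 105 zext
s15.npz 210 flank y -98.3 by h [np.float64(-98.7), np.float64(-98.2), np.float64(-98.2)] top strip h 89.3 103 zext
z range [-229.7  517.2]
s16.npz 0 flank y -116.4 by h [np.float64(-117.3), np.float64(-116.4), np.float64(-115.9)] top strip h 98.4 240 zext
s16.npz 70 flank y -118.9 by h [np.float64(-120.1), np.float64(-119.2), np.float64(-118.1)] top strip h 100.7 269 zext
s16.npz 140 flank y -121.7 by h [np.float64(-122.6), np.float64(-121.6), np.float64(-121.3)] top strip h 101.0 292 zext
s16.npz 210 flank y -124.6 by h [np.float64(-125.7), np.float64(-124.8), np.float64(-123.6)] top strip h 101.2 276 zext
z range [-224.4  512.4]
```

Run:
```python
from h import *
for f in ('s15.npz','s16.npz'):
    s=dict(np.load(f)); C=cloud(s); d=C[...,:2]-c; y=d@ey*1000; z=d@e*1000+140; h=C[...,2]*1000-90
    for lo,hi in ((25,75),(120,170),(225,260)):
        m=(y>-95)&(y<60)&(z>lo)&(z<hi)&(h>-10)&(h<150)
        yy=y[m];hh=h[m]
        for a in range(-110,70,15):
            k=(yy>=a)&(yy<a+15)
            if k.sum()>4: print((a+7,np.median(hh[k]).round(0),int(k.sum())),end=' ')
        print()
```

```text
(-88, np.float64(1.0), 67) (-73, np.float64(4.0), 77) (-58, np.float64(9.0), 72) (-43, np.float64(14.0), 77) (-28, np.float64(21.0), 74) (-13, np.float64(26.0), 69) (2, np.float64(31.0), 69) (17, np.float64(36.0), 77) (32, np.float64(42.0), 75) (47, np.float64(46.0), 35) 
(-88, np.float64(1.0), 64) (-73, np.float64(4.0), 72) (-58, np.float64(9.0), 85) (-43, np.float64(16.0), 74) (-28, np.float64(20.0), 62) (-13, np.float64(26.0), 83) (2, np.float64(100.0), 205) (17, np.float64(38.0), 106) (32, np.float64(40.0), 53) (47, np.float64(45.0), 14) 
(-88, np.float64(1.0), 42) (-73, np.float64(2.0), 50) (-58, np.float64(7.0), 48) (-43, np.float64(13.0), 53) (-28, np.float64(19.0), 50) (-13, np.float64(24.0), 50) (2, np.float64(109.0), 121) (17, np.float64(38.0), 69) (32, np.float64(41.0), 40) (47, np.float64(46.0), 17) 
(-88, np.float64(18.0), 102) (-73, np.float64(34.0), 108) (-58, np.float64(49.0), 108) (-43, np.float64(65.0), 111) (-28, np.float64(82.0), 102) (-13, np.float64(98.0), 116) (2, np.float64(105.0), 28) 
(-88, np.float64(24.0), 112) (-73, np.float64(43.0), 110) (-58, np.float64(58.0), 144) (-43, np.float64(71.0), 117) (-28, np.float64(84.0), 73) (-13, np.float64(99.0), 26) 
(-88, np.float64(27.0), 73) (-73, np.float64(43.0), 74) (-58, np.float64(59.0), 80) (-43, np.float64(75.0), 75) (-28, np.float64(89.0), 55) (-13, np.float64(102.0), 13)
```

The door stands at only about 46°. The grip dragged the box about 20 mm toward +x and tilted it slightly, because the pinch resists turning. I'll release and then push the door at its free edge instead.

```bash
python3 -m pendant '[[0,0,0,0,0.2],[0,0,0,0,0.5],[0,0,0,0,0.8],[0,0,0,0,1],[0,0.003,-0.03,0,1],[0,0.006,-0.09,0,1],[0.02,0.009,-0.14,0,1],[0.07,0.009,-0.14,0,1],[0.12,0.009,-0.14,0,0.5],[0.14,0.009,-0.14,0,0]]'
cat > dr.py <<'E'
from h import *
import sys
f=sys.argv[1]
loc(); to(); s=snap('scene',f); cv2.imwrite('pics/%sc.png'%f,cv2.resize(s['color'][110:250,150:330,::-1],None,fx=4,fy=4))
C=cloud(s); d=C[...,:2]-c; y=d@ey*1000; z=d@e*1000+140; h=C[...,2]*1000
for lo in range(0,280,40):
    q=(z>lo)&(z<lo+40)&(y>-150)&(y<-70)&(h<75)&(h>10); print(lo,'flank',np.median(y[q]).round(1) if q.any() else '', [np.median(y[q&(h>a)&(h<a+20)]).round(1) for a in(10,30,50)],end=' ')
    m=(y>-150)&(y<70)&(z>lo)&(z<lo+40)&(h>100)&(h<250)
    Y=y[m];H=h[m];
    if m.sum()>10: print(' door pts n',m.sum(),'y',np.percentile(Y,[2,50,98]).round(0),'h',np.percentile(H,[50,98]).round(0),'slope',np.degrees(np.arctan(np.polyfit(Y,H,1)[0])).round(1))
    else: print()
E
python3 dr.py s17
```

```text
time_s: 23.85
position: [0.4614, 0.0337, 0.317]
tcp_rot: [-0.066, 0.996, 0.052, 0.015]
ft_force: [0.8, 0.2, 0.9]
finger_gap: 0.601
local y,z,h 92.7 189.8 227.0
t 23.85 p [0.4614 0.0337 0.317 ] jaw 97.7 gap 0.601 F [0.8 0.2 0.9] tilt [ 0.022  0.106 -0.994]
0 flank -116.7 [np.float64(-116.6), np.float64(-116.1), np.float64(-117.0)]  door pts n 296 y [-91. -49.  -7.] h [147. 194.] slope 47.7
40 flank -117.9 [np.float64(-118.3), np.float64(-117.6), np.float64(-117.3)]  door pts n 499 y [-92. -48.  -8.] h [148. 193.] slope 47.6
80 flank -119.7 [np.float64(-119.5), np.float64(-120.3), np.float64(-119.3)]  door pts n 509 y [-94. -52.  -9.] h [154. 200.] slope 37.6
120 flank -121.3 [np.float64(-121.0), np.float64(-121.1), np.float64(-121.6)]  door pts n 499 y [-97. -51. -12.] h [148. 195.] slope 45.6
160 flank -122.6 [np.float64(-122.9), np.float64(-122.5), np.float64(-122.6)]  door pts n 504 y [-98. -59. -13.] h [148. 202.] slope 47.1
200 flank -124.0 [np.float64(-123.8), np.float64(-124.1), np.float64(-124.1)]  door pts n 492 y [-99. -57. -13.] h [147. 194.] slope 47.2
240 flank -125.7 [np.float64(-125.3), np.float64(-126.0), np.float64(-125.6)]  door pts n 282 y [-99. -54. -17.] h [150. 194.] slope 47.5
```

View pics/s17.png

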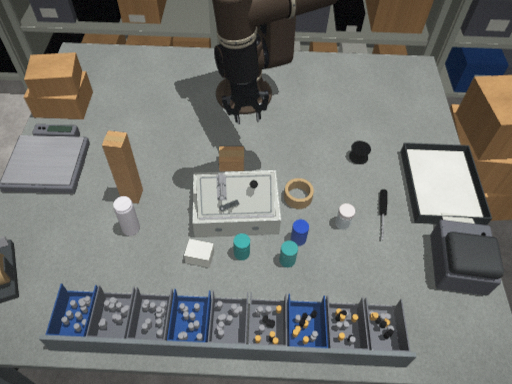

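The box is flat again, turned about 2° and shifted about 21 mm, with the door at 47°. I'm updating the pose and pushing the door's free edge from the robot side with shut fingers at mid-length.

```bash
sed -i 's/^c=np.array.*;A=97.5/c=np.array([.5811,-.0007]);A=95.35/' h.py; python3 dr.py s17x
python3 - <<'E'
from h import *
to(L(45,140,150),L(40,140,78))
E
```

```text
local y,z,h 117.0 185.4 227.3
t 23.9 p [0.4604 0.0336 0.3173] jaw 97.7 gap 0.514 F [-2.7 -0.4 -2.1] tilt [ 0.022  0.107 -0.994]
0 flank -100.1 [np.float64(-99.9), np.float64(-99.3), np.float64(-100.6)]  door pts n 283 y [-72. -29.  10.] h [149. 195.] slope 47.7
40 flank -99.6 [np.float64(-99.5), np.float64(-99.8), np.float64(-99.4)]  door pts n 494 y [-73. -31.  10.] h [148. 193.] slope 47.7
80 flank -99.8 [np.float64(-99.8), np.float64(-99.8), np.float64(-99.7)]  door pts n 505 y [-73. -33.   9.] h [155. 201.] slope 46.7
120 flank -99.0 [np.float64(-98.8), np.float64(-99.5), np.float64(-99.0)]  door pts n 497 y [-74. -30.  11.] h [149. 194.] slope 45.2
160 flank -99.5 [np.float64(-98.5), np.float64(-100.3), np.float64(-99.6)]  door pts n 497 y [-72. -35.  10.] h [148. 201.] slope 47.5
200 flank -99.5 [np.float64(-99.5), np.float64(-99.9), np.float64(-99.0)]  door pts n 497 y [-74. -33.  11.] h [148. 197.] slope 47.4
240 flank -99.5 [np.float64(-99.8), np.float64(-99.7), np.float64(-98.6)]  door pts n 297 y [-74. -29.  11.] h [149. 192.] slope 47.4
t 23.95 p [0.4621 0.034  0.3173] jaw 97.8 gap 0.421 F [ 0.3  0.3 -0. ] tilt [ 0.023  0.106 -0.994]
(np.float64(0.5363), np.float64(-0.0049), 0.24, 95.35) -> [-0.0656, -0.0562, 0.0744] 2.4
(np.float64(0.5413), np.float64(-0.0044), 0.16799999999999998, 95.35) -> [-0.068, -0.0638, 0.1461] 2.4
```

```bash
python3 -m pendant '[[-0.02,-0.02,0.02,2.4,0],[-0.045,-0.04,0.05,2.4,0],[-0.0655,-0.056,0.075,2.4,0],[-0.067,-0.06,0.115,2.4,0],[-0.068,-0.064,0.142,2.4,0],[-0.068,-0.064,0.145,2.4,0]]'
python3 dr.py s18
python3 - <<'E'
from h import *
p=robot.sense()['position'];
T=[]
for f in (46,52,58,64,70,76,82,88,94,98):
    t=np.radians(f); T.append(L(-83+141*np.cos(t)+11.5,140,141*np.sin(t)-25))
to(*T)
E
```

```text
time_s: 24.7
position: [0.5411, -0.005, 0.1666]
tcp_rot: [-0.045, 0.998, 0.052, 0.011]
ft_force: [1.0, 0.4, 0.0]
finger_gap: -0.0
local y,z,h 40.2 139.4 76.6
t 24.7 p [ 0.5411 -0.005   0.1666] jaw 95.3 gap -0.0 F [1.  0.4 0. ] tilt [ 0.018  0.105 -0.994]
0 flank -99.9 [np.float64(-99.7), np.float64(-99.9), np.float64(-100.2)]  door pts n 281 y [-71. -30.  10.] h [149. 194.] slope 48.2
40 flank -99.6 [np.float64(-100.0), np.float64(-99.4), np.float64(-99.9)]  door pts n 509 y [-72. -30.  12.] h [149. 198.] slope 49.0
80 flank -99.7 [np.float64(-99.3), np.float64(-100.0), np.float64(-99.3)]  door pts n 602 y [-74. -23.  44.] h [162. 248.] slope 47.7
120 flank -99.6 [np.float64(-99.7), np.float64(-99.2), np.float64(-99.1)]  door pts n 654 y [-74. -17.  42.] h [163. 244.] slope 45.0
160 flank -99.5 [np.float64(-99.3), np.float64(-99.8), np.float64(-99.1)]  door pts n 546 y [-73. -31.  41.] h [152. 243.] slope 49.5
200 flank -99.3 [np.float64(-99.0), np.float64(-99.5), np.float64(-99.7)]  door pts n 499 y [-74. -33.  10.] h [147. 197.] slope 47.6
240 flank -99.3 [np.float64(-99.3), np.flo
[... 646 characters left out ...]
0222] -0.0
(np.float64(0.6043), np.float64(0.0015), np.float64(0.19749665953081308), 95.35) -> [-0.0638, 0.0036, -0.0275] -0.0
(np.float64(0.6183), np.float64(0.0028), np.float64(0.2018116974049155), 95.35) -> [-0.078, 0.004, -0.0314] -0.0
(np.float64(0.6328), np.float64(0.0041), np.float64(0.2046277976925614), 95.35) -> [-0.0926, 0.0042, -0.0338] -0.0
(np.float64(0.6474), np.float64(0.0055), np.float64(0.2059141066096925), 95.35) -> [-0.1073, 0.0044, -0.0346] -0.0
(np.float64(0.6621), np.float64(0.0069), np.float64(0.20565653108663517), 95.35) -> [-0.1221, 0.0044, -0.0339] -0.0
(np.float64(0.6718), np.float64(0.0078), np.float64(0.2046277976925614), 95.35) -> [-0.1318, 0.0043, -0.0326] -0.0
```

View pics/s18c.png

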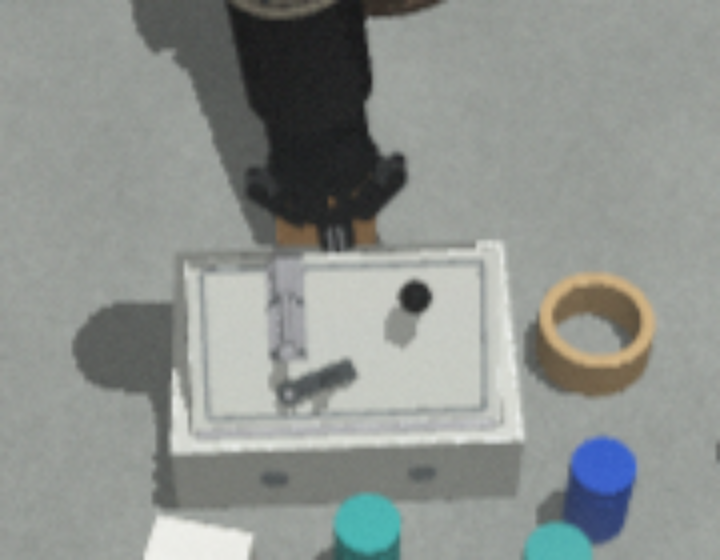

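The fingers at (335,235) stand just behind the door's raised free edge. Pushing along the arc, slowly.

```bash
python3 -m pendant '[[-0.007,0,0.001,0,0],[-0.013,0,0.001,0,0],[-0.019,0.001,-0.003,0,0],[-0.0245,0.001,-0.0075,0,0],[-0.031,0.002,-0.0115,0,0],[-0.037,0.002,-0.0155,0,0],[-0.0435,0.0025,-0.019,0,0],[-0.05,0.003,-0.022,0,0],[-0.05,0.003,-0.022,0,0]]'
python3 dr.py s19
```

```text
time_s: 25.88
position: [0.5917, 0.0004, 0.1917]
tcp_rot: [-0.046, 0.997, 0.052, 0.013]
ft_force: [1.0, 0.4, -1.0]
finger_gap: -0.004
local y,z,h -10.7 140.1 101.7
t 25.875 p [5.917e-01 4.000e-04 1.917e-01] jaw 95.3 gap -0.004 F [ 1.   0.4 -1. ] tilt [ 0.021  0.106 -0.994]
0 flank -99.8 [np.float64(-99.5), np.float64(-99.2), np.float64(-100.5)]  door pts n 262 y [-78. -50. -26.] h [161. 217.] slope 65.6
40 flank -99.5 [np.float64(-100.0), np.float64(-99.3), np.float64(-99.4)]  door pts n 465 y [-77. -51. -25.] h [163. 217.] slope 65.8
80 flank -99.4 [np.float64(-99.3), np.float64(-99.5), np.float64(-99.6)]  door pts n 523 y [-82. -51.  37.] h [170. 247.] slope 38.4
120 flank -99.4 [np.float64(-99.9), np.float64(-99.6), np.float64(-99.0)]  door pts n 552 y [-83. -45.  -9.] h [175. 248.] slope 62.5
160 flank -99.2 [np.float64(-98.9), np.float64(-99.7), np.float64(-99.1)]  door pts n 477 y [-79. -53. -22.] h [168. 243.] slope 60.6
200 flank -99.3 [np.float64(-99.4), np.float64(-99.3), np.float64(-99.5)]  door pts n 454 y [-78. -53. -26.] h [159. 217.] slope 63.6
240 flank -99.6 [np.float64(-99.1), np.float64(-99.8), np.float64(-99.6)]  door pts n 274 y [-78. -50. -24.] h [165. 217.] slope 64.9
```

View pics/s19c.png

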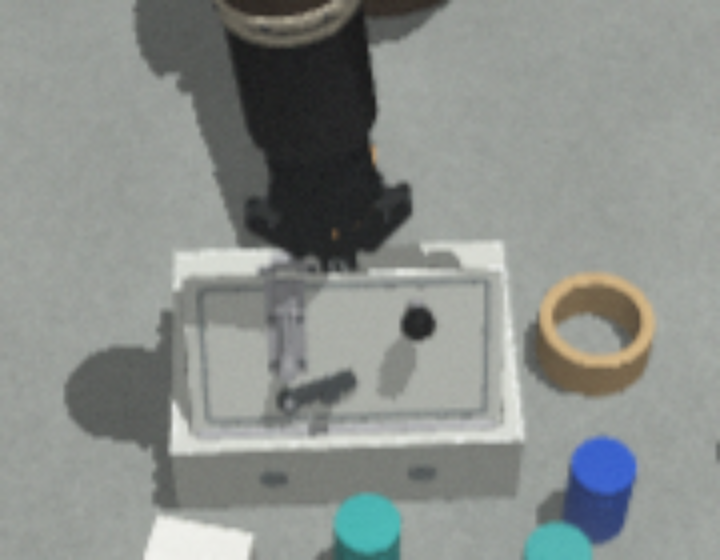

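The box stays put and the door is at about 65°. Continuing to about 97°.

```bash
python3 -m pendant '[[-0.007,0,-0.003,0,0],[-0.014,0.0005,-0.0055,0,0],[-0.021,0.001,-0.0075,0,0],[-0.028,0.001,-0.009,0,0],[-0.0355,0.001,-0.0105,0,0],[-0.043,0.0015,-0.0115,0,0],[-0.05,0.0015,-0.012,0,0],[-0.057,0.0015,-0.012,0,0],[-0.065,0.0015,-0.012,0,0],[-0.065,0.0015,-0.012,0,0]]'
python3 dr.py s20
```

```text
time_s: 27.18
position: [0.6564, 0.0066, 0.2053]
tcp_rot: [-0.046, 0.998, 0.052, 0.013]
ft_force: [-0.2, -0.3, -0.4]
finger_gap: -0.001
local y,z,h -75.6 140.2 115.3
t 27.175 p [0.6564 0.0066 0.2053] jaw 95.3 gap -0.001 F [-0.2 -0.3 -0.4] tilt [ 0.021  0.106 -0.994]
0 flank -100.0 [np.float64(-99.5), np.float64(-100.0), np.float64(-100.8)]  door pts n 159 y [-96. -89. -83.] h [172. 230.] slope -84.2
40 flank -99.3 [np.float64(-99.2), np.float64(-99.5), np.float64(-99.2)]  door pts n 292 y [-95. -89. -82.] h [171. 230.] slope -84.4
80 flank -99.7 [np.float64(-99.4), np.float64(-100.4), np.float64(-99.6)]  door pts n 298 y [-117.  -94.  -84.] h [177. 234.] slope -50.0
120 flank -99.5 [np.float64(-99.3), np.float64(-99.5), np.float64(-99.5)]  door pts n 348 y [-110.  -90.  -80.] h [180. 245.] slope 44.2
160 flank -99.5 [np.float64(-99.1), np.float64(-99.9), np.float64(-99.5)]  door pts n 299 y [-129.  -90.  -82.] h [194. 229.] slope -57.7
200 flank -99.3 [np.float64(-99.6), np.float64(-99.1), np.float64(-99.4)]  door pts n 277 y [-126.  -89.  -82.] h [183. 231.] slope -66.0
240 flank -99.4 [np.float64(-99.4), np.float64(-99.2), np.float64(-99.5)]  door pts n 165 y [-95. -89. -83.] h [172. 232.] slope -84.4
```

The door stands at about 95°. I'll back off and raise clear.

```bash
python3 -m pendant '[[0.02,0,0,0,0],[0.06,0,0,0,0],[0.09,0,-0.03,0,0],[0.11,0,-0.09,0,0],[0.13,-0.01,-0.14,0,0],[0.15,-0.02,-0.17,0,0],[0.17,-0.03,-0.17,0,0],[0.17,-0.03,-0.17,0,0],[0.17,-0.03,-0.17,0,0]]'
python3 dr.py s21; python3 ang.py s21.npz | tail -c 300
python3 - <<'E'
from h import *
s=dict(np.load('s21.npz')); Q=cloud(s)
for n,b in dict(jar=(.56,.68,.31,.42,.07,.1),brown=(0.3,0.45,-0.1,0.05,0.053,0.07),white=(0.70,0.84,-0.17,-0.05,0.047,0.065),tape=(0.42,0.6,0.15,0.35,0.04,0.06),can=(0.6,0.75,-0.42,-0.27,0.14,0.16),tall=(.45,.65,-.45,-.28,.292,.31)).items():
    m=(Q[...,0]>b[0])&(Q[...,0]<b[1])&(Q[...,1]>b[2])&(Q[...,1]<b[3])&(Q[...,2]>b[4])&(Q[...,2]<b[5])
    print(n,np.round(cv2.minAreaRect(Q[m][:,:2].astype(np.float32))[0],4),Q[m][:,2].mean().round(4))
d=Q[...,:2]-c;y=d@ey*1000;z=d@e*1000+140;h=Q[...,2]*1000
m=(y<84)&(y>60)&(z>10)&(z<270)&(h>70); print('near strip h',np.median(h[m]),m.sum())
m=(y>-140)&(y<-60)&(z>10)&(z<280)&(h>105); o=np.c_[y,z,h]if 0 else None
for lo in range(0,280,20):
    k=m&(z>=lo)&(z<lo+20); print(lo,[ (int(a),int(np.median(y[k&(h>a)&(h<a+25)])) if (k&(h>a)&(h<a+25)).any() else None, int(y[k&(h>a)&(h<a+25)].min()) if (k&(h>a)&(h<a+25)).any() else None) for a in range(105,230,25)])
E
```

```text
time_s: 28.35
position: [0.4858, -0.0563, 0.3652]
tcp_rot: [-0.045, 0.998, 0.052, 0.012]
ft_force: [0.6, -0.8, -0.2]
finger_gap: -0.001
local y,z,h 100.1 93.5 275.2
t 28.35 p [ 0.4858 -0.0563  0.3652] jaw 95.3 gap -0.001 F [ 0.6 -0.8 -0.2] tilt [ 0.02   0.106 -0.994]
0 flank -100.2 [np.float64(-99.6), np.float64(-100.1), np.float64(-100.6)]  door pts n 160 y [-95. -89. -82.] h [171. 231.] slope -84.7
40 flank -99.5 [np.float64(-99.6), np.float64(-99.5), np.float64(-99.3)]  door pts n 292 y [-95. -89. -83.] h [172. 231.] slope -84.5
80 flank -99.6 [np.float64(-99.4), np.float64(-99.9), np.float64(-99.5)]  door pts n 308 y [-117.  -93.   68.] h [173. 232.] slope -27.0
120 flank -99.3 [np.float64(-99.2), np.float64(-98.7), np.float64(-99.9)]  door pts n 298 y [-111.  -91.  -83.] h [167. 232.] slope -39.5
160 flank -99.3 [np.float64(-98.9), np.float64(-99.3), np.float64(-99.5)]  door pts n 296 y [-129.  -91.  -83.] h [193. 232.] slope -58.0
200 flank -99.2 [np.float64(-99.2), np.float64(-99.6), np.float64(-99.2)]  door pts n 278 y [-124.  -90.  -82.] h [182. 232.] slope -66.6
240 flank -
[... 1055 characters left out ...]
0, -94, -115), (155, -87, -91), (180, -90, -92), (205, -92, -94)]
140 [(105, -85, -87), (130, -87, -97), (155, -88, -92), (180, -90, -93), (205, -91, -96)]
160 [(105, -84, -88), (130, -86, -89), (155, -87, -91), (180, -91, -92), (205, -93, -95)]
180 [(105, -84, -87), (130, -87, -89), (155, -87, -90), (180, -120, -132), (205, -97, -126)]
200 [(105, -84, -87), (130, -87, -89), (155, -88, -91), (180, -91, -130), (205, -92, -129)]
220 [(105, -85, -86), (130, -86, -88), (155, -88, -92), (180, -89, -94), (205, -92, -96)]
240 [(105, -85, -87), (130, -86, -91), (155, -89, -91), (180, -91, -94), (205, -92, -96)]
260 [(105, -84, -86), (130, -84, -86), (155, -87, -89), (180, -89, -91), (205, -92, -93)]
```

View pics/s21.png

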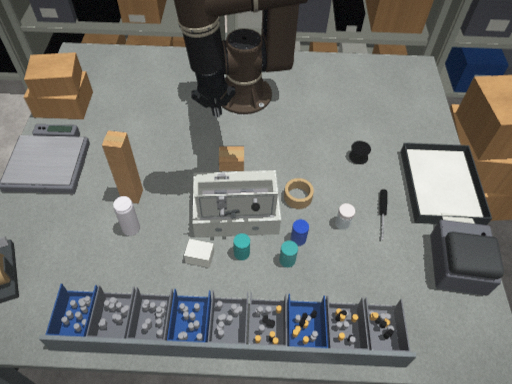

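Run:
```python
from h import *
s=dict(np.load('s21.npz')); Q=cloud(s)
d=Q[...,:2]-c;y=d@ey*1000;z=d@e*1000+140;h=Q[...,2]*1000
t=np.radians(95); 
rho=(y+83)*np.cos(t)+(h-90)*np.sin(t); off=-(y+83)*np.sin(t)+(h-90)*np.cos(t)
yl=rho-83
for lo,hi,nm in((75,112,'knob'),(112,150,'tab')):
    m=(off>18)&(off<34)&(z>lo)&(z<hi)&(yl>-75)&(yl<50); print(nm,m.sum(),'y',yl[m].mean().round(1),np.percentile(yl[m],[5,95]).round(1),'z',z[m].mean().round(1))
m=(off>4)&(off<15)&(z>80)&(z<165)&(yl>-75)&(yl<-22); 
for lo in range(85,160,8):
    k=m&(z>=lo)&(z<lo+8); print(lo,yl[k].mean().round(1) if k.any() else None,k.sum())
```

```text
knob 20 y -10.1 [-15.9  -5.1] z 95.3
tab 12 y -36.0 [-38.6 -33.4] z 128.4
85 -49.7 4
93 -52.4 1
101 -43.7 11
109 -41.1 8
117 -37.1 13
125 -31.4 8
133 -32.5 10
141 -31.0 8
149 -36.4 1
157 None 0
```

My checks show the door at about 95°, the bolt drawn about 25 mm and the turn button at about 1.2 rad. The jar is upright, the neighbours have not moved, and the arm is clear. Handing in.

```bash
python3 -c "
from workcell import robot
print(robot.sign_off(), robot.sense()['time_s'])"
```

```text
the job is handed in; nothing more can be done
the job is handed in; nothing more can be done
```

The job is done and handed in; the robot's clock stood at about 28 s of the 72 s when the arm had backed off. The hand-in gave no verdict.

**What I did**
- I moved the jar to about (0.62, 0.36) and tipped the enclosure onto its back with a push on the bare upper front.
- I swung the turn button clear and drew the bolt.
- I lifted the door by its ball knob to about 47°, then pushed its free edge until it stood open.

**Last checks, from the scene camera**

| Item | Reading |
|---|---|
| Enclosure | flat on its back |
| Door | about 95° (1.65 rad) |
| Turn button | about 1.2 rad |
| Bolt | drawn about 25 mm |
| Jar | upright where I stood it |
| Brown carton, tape roll, tall carton, can | within about 3 mm of their start |
| White carton | within about 3 mm of the top camera's start reading (the scene camera's start reading failed) |
| Gripper | clear of everything |

I did not re-measure the screwdriver and the reel. The arm never went near them, and they look unmoved in the last picture.

**What went wrong on the way**
- **Turn button:** joint 6 reached its limit while I was swinging it, and the tool stayed tilted about 6° afterwards. I estimated the button at about 1.27 rad then and about 1.2 rad at the end; both are over the 1.0 needed.
- **Door:** while I gripped the ball knob, the enclosure was dragged about 21 mm and turned about 2°. I let go and pushed the free edge instead, and the enclosure did not move again.
- **Cameras:** the two cameras disagreed by 2 to 6 mm in x, so I relied mainly on the scene camera once the arm blocked the top view.

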